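# Refit the washed gears on the drinks-mixer drive

## Task

The washed blue gears are in the wooden box: slide its lid out and lay it flat on the counter. Set every gear from the box, hub up, on a shaft of its own on the mixer's drive base (any shaft), rocking it a little as it goes down so that its teeth mesh with the brass pinion and it sits fully home. When all are on, turn the pinion's black knob a full turn clockwise to run the teeth once round, and leave the other things on the counter where they are.

Things in the scene. Friction and masses are not known exactly. Their poses are not given: they have to be found in the camera images.
- drive: round grey drive base of a drinks mixer, 184 mm across, fixed to the counter, aluminium deck 30 mm up, brass pinion in the middle. Origin on its axis at counter height. Four upright steel shafts, 11.5 mm thick, stand on the deck 48.5 mm from the axis, at 45, 135, 225 and 315 degrees from its x axis; each rises from a brass seat collar 25 mm across, 4 mm high, and ends in a cone (tip 5 mm across).
- knob (a point): centre of the top of the black bar knob on the pinion, 94 mm above the counter; turns with the pinion. The bar is 36 mm long (this point's x axis), 12 mm thick, 22 mm high, on a round stem; its underside is level with the tops of the gears when they are home (72 mm).
- pinion (a joint): turn of pinion and knob, rad, growing clockwise seen from above; stiff (0.2 N m), stays where it is left, starts near 0; a full turn is 6.28. The brass pinion has 12 teeth every 30 degrees, the middle of one on the x axis of knob; 48 mm pitch diameter, 55.6 mm over the tips, teeth from 34 to 48 mm above the counter.
- parts_box: plywood box, 168 mm (x) by 166 mm (y), 65 mm high, fixed to the counter; origin under its centre. Inside 148 by 148 mm, floor 6 mm thick. Four low pegs (10 mm thick, 8 mm high) at x = -34 and +34 mm, y = -34 and +34 mm locate the gears, which stand on the floor; a peg may be empty. The end at -y is closed; the lid slides out over the low end at +y.
- box_mouth (a point): middle of the top edge of the box's low +y end, 50.5 mm above the counter, where the lid comes out. The lid runs in grooves in the long sides with its underside 50.5 mm up; about 1.5 to 2 mm play in height and to each side; the lips beside it end 65 mm up. It is clear once its centre is 160 mm from the box's centre.
- lid: sliding lid of the box: plywood 156 mm (x) by 152 mm (y) by 6 mm, with a dark wooden pull bar across its middle, 50 mm long (x), 14 mm thick (y), rising from 6 to 30 mm above the lid's underside. Origin at the centre of the underside, z up. About 0.16 kg. It starts closed or up to 25 mm open.
- shaft_0 (a point): on the axis of one shaft, at the top face of its seat collar, 34 mm above the counter: where a gear's underside comes to rest. The shaft's tip is 34 mm above this point.
- shaft_1 (a point): the same for the second shaft
- shaft_2 (a point): the same for the third shaft
- shaft_3 (a point): the same for the fourth shaft
- gear_0: blue plastic spur gear, 12 teeth, 48 mm pitch diameter, 55.6 mm over the tips, toothed disc 14 mm thick; above it a hexagonal hub, 28 mm across flats, up to 38 mm above the underside, with a 14 mm bore right through. Origin at the centre of the underside, z up along the hub. The middle of one tooth (black dot) lies on the x axis; the hub's flats face along x and every 60 degrees. About 70 g.
- gear_1: another gear like gear_0 (may be absent). A gear has about 1.2 mm play to each side on a shaft. It meshes only when a tooth comes down into a gap of the pinion (about 3 degrees free either way); else it stops with its underside on the pinion's teeth, 14 mm too high.
- gear_2: another gear like gear_0 (may be absent)
- gear_3: another gear like gear_0 (may be absent)
- card_terminal: black card terminal with keypad, 170 x 76 x 36 mm, lying between box and drive; to be left alone. Origin under its centre.
- cocoa_shaker: glass shaker with a grey top, 44 mm across, 90 mm high; to be left alone. Origin under its centre.
- cinnamon_jar: spice jar with a yellow-brown cap, 42 mm across, 96 mm high; to be left alone. Origin under its centre.
- milk_jug: cream-white jug, 85 mm high; to be left alone. Origin under its centre.
- counter_bell: silver call bell, 72 mm across, 58 mm high; to be left alone. Origin under its centre.
- order_pad: yellow note pad, 140 x 88 x 11 mm; to be left alone. Origin under its centre.
- stamp: wooden hand stamp, 67 mm high; to be left alone. Origin under its centre.

How it is judged:
On the way, in this order (a step that is already met when the one before it is completed fails the run):
1. the lid is out of its grooves and lies flat on the counter, let go (height (world z) of lid below 0.012 m and angle between lid's own z axis and vertical below 0.08 rad and contact force between the fingers and lid below 0.2 N), for 0.3 s.
2. every gear from the box is fully home on a shaft, meshed with the pinion, and let go (((horizontal distance between gear_0 and shaft_0 below 0.003 m and z of gear_0 in the frame of shaft_0 below 0.003 m and angle between gear_0's own z axis and vertical below 0.06 rad) or (horizontal distance between gear_0 and shaft_1 below 0.003 m and z of gear_0 in the frame of shaft_1 below 0.003 m and angle between gear_0's own z axis and vertical below 0.06 rad) or (horizontal distance between gear_0 and shaft_2 below 0.003 m and z of gear_0 in the frame of shaft_2 below 0.003 m and angle between gear_0's own z axis and vertical below 0.06 rad) or (horizontal distance between gear_0 and shaft_3 below 0.003 m and z of gear_0 in the frame of shaft_3 below 0.003 m and angle between gear_0's own z axis and vertical below 0.06 rad)) and ((horizontal distance between gear_1 and shaft_0 below 0.003 m and z of gear_1 in the frame of shaft_0 below 0.003 m and angle between gear_1's own z axis and vertical below 0.06 rad) or (horizontal distance between gear_1 and shaft_1 below 0.003 m and z of gear_1 in the frame of shaft_1 below 0.003 m and angle between gear_1's own z axis and vertical below 0.06 rad) or (horizontal distance between gear_1 and shaft_2 below 0.003 m and z of gear_1 in the frame of shaft_2 below 0.003 m and angle between gear_1's own z axis and vertical below 0.06 rad) or (horizontal distance between gear_1 and shaft_3 below 0.003 m and z of gear_1 in the frame of shaft_3 below 0.003 m and angle between gear_1's own z axis and vertical below 0.06 rad)) and ((horizontal distance between gear_2 and shaft_0 below 0.003 m and z of gear_2 in the frame of shaft_0 below 0.003 m and angle between gear_2's own z axis and vertical below 0.06 rad) or (horizontal distance between gear_2 and shaft_1 below 0.003 m and z of gear_2 in the frame of shaft_1 below 0.003 m and angle between gear_2's own z axis and vertical below 0.06 rad) or (horizontal distance between gear_2 and shaft_2 below 0.003 m and z of gear_2 in the frame of shaft_2 below 0.003 m and angle between gear_2's own z axis and vertical below 0.06 rad) or (horizontal distance between gear_2 and shaft_3 below 0.003 m and z of gear_2 in the frame of shaft_3 below 0.003 m and angle between gear_2's own z axis and vertical below 0.06 rad)) and ((horizontal distance between gear_3 and shaft_0 below 0.003 m and z of gear_3 in the frame of shaft_0 below 0.003 m and angle between gear_3's own z axis and vertical below 0.06 rad) or (horizontal distance between gear_3 and shaft_1 below 0.003 m and z of gear_3 in the frame of shaft_1 below 0.003 m and angle between gear_3's own z axis and vertical below 0.06 rad) or (horizontal distance between gear_3 and shaft_2 below 0.003 m and z of gear_3 in the frame of shaft_2 below 0.003 m and angle between gear_3's own z axis and vertical below 0.06 rad) or (horizontal distance between gear_3 and shaft_3 below 0.003 m and z of gear_3 in the frame of shaft_3 below 0.003 m and angle between gear_3's own z axis and vertical below 0.06 rad)) and contact force between the fingers and gear_0 below 0.2 N and contact force between the fingers and gear_1 below 0.2 N and contact force between the fingers and gear_2 below 0.2 N and contact force between the fingers and gear_3 below 0.2 N), for 0.3 s.
3. the pinion has been turned a full turn clockwise with the gears on (value of joint pinion above 5.8 rad), for 0.2 s.
At the end, for the whole second after the job is handed in: The lid lies flat on the counter (underside within 12 mm of it, tilt under 0.08 rad); every gear from the box is on a shaft (axis within 3 mm, underside within 3 mm of the seat collar, tilt under 0.06 rad); the pinion stands more than 5.8 rad clockwise of its zero; gears and lid are at rest (height (world z) of lid below 0.012 m and angle between lid's own z axis and vertical below 0.08 rad and ((horizontal distance between gear_0 and shaft_0 below 0.003 m and z of gear_0 in the frame of shaft_0 below 0.003 m and angle between gear_0's own z axis and vertical below 0.06 rad) or (horizontal distance between gear_0 and shaft_1 below 0.003 m and z of gear_0 in the frame of shaft_1 below 0.003 m and angle between gear_0's own z axis and vertical below 0.06 rad) or (horizontal distance between gear_0 and shaft_2 below 0.003 m and z of gear_0 in the frame of shaft_2 below 0.003 m and angle between gear_0's own z axis and vertical below 0.06 rad) or (horizontal distance between gear_0 and shaft_3 below 0.003 m and z of gear_0 in the frame of shaft_3 below 0.003 m and angle between gear_0's own z axis and vertical below 0.06 rad)) and ((horizontal distance between gear_1 and shaft_0 below 0.003 m and z of gear_1 in the frame of shaft_0 below 0.003 m and angle between gear_1's own z axis and vertical below 0.06 rad) or (horizontal distance between gear_1 and shaft_1 below 0.003 m and z of gear_1 in the frame of shaft_1 below 0.003 m and angle between gear_1's own z axis and vertical below 0.06 rad) or (horizontal distance between gear_1 and shaft_2 below 0.003 m and z of gear_1 in the frame of shaft_2 below 0.003 m and angle between gear_1's own z axis and vertical below 0.06 rad) or (horizontal distance between gear_1 and shaft_3 below 0.003 m and z of gear_1 in the frame of shaft_3 below 0.003 m and angle between gear_1's own z axis and vertical below 0.06 rad)) and ((horizontal distance between gear_2 and shaft_0 below 0.003 m and z of gear_2 in the frame of shaft_0 below 0.003 m and angle between gear_2's own z axis and vertical below 0.06 rad) or (horizontal distance between gear_2 and shaft_1 below 0.003 m and z of gear_2 in the frame of shaft_1 below 0.003 m and angle between gear_2's own z axis and vertical below 0.06 rad) or (horizontal distance between gear_2 and shaft_2 below 0.003 m and z of gear_2 in the frame of shaft_2 below 0.003 m and angle between gear_2's own z axis and vertical below 0.06 rad) or (horizontal distance between gear_2 and shaft_3 below 0.003 m and z of gear_2 in the frame of shaft_3 below 0.003 m and angle between gear_2's own z axis and vertical below 0.06 rad)) and ((horizontal distance between gear_3 and shaft_0 below 0.003 m and z of gear_3 in the frame of shaft_0 below 0.003 m and angle between gear_3's own z axis and vertical below 0.06 rad) or (horizontal distance between gear_3 and shaft_1 below 0.003 m and z of gear_3 in the frame of shaft_1 below 0.003 m and angle between gear_3's own z axis and vertical below 0.06 rad) or (horizontal distance between gear_3 and shaft_2 below 0.003 m and z of gear_3 in the frame of shaft_2 below 0.003 m and angle between gear_3's own z axis and vertical below 0.06 rad) or (horizontal distance between gear_3 and shaft_3 below 0.003 m and z of gear_3 in the frame of shaft_3 below 0.003 m and angle between gear_3's own z axis and vertical below 0.06 rad)) and value of joint pinion above 5.8 rad and linear speed of each of gear_0, gear_1, gear_2, gear_3, lid below 0.02 m/s); the robot touches nothing.
It fails at once if the card terminal, shaker, spice jar or milk jug is knocked over or pushed aside by more than 4 cm (distance of any of card_terminal, cocoa_shaker, cinnamon_jar, milk_jug from where it was at the start of the episode above 0.04 m or angle between any of card_terminal, cocoa_shaker, cinnamon_jar, milk_jug's own z axis and vertical above 0.5 rad).
It fails at once if the bell, order pad or stamp is knocked over or pushed aside by more than 4 cm (distance of any of counter_bell, order_pad, stamp from where it was at the start of the episode above 0.04 m or angle between any of counter_bell, order_pad, stamp's own z axis and vertical above 0.5 rad).
Of gear_0, gear_1, gear_2, gear_3 only 3 to 4 are there at a start; the rules pass over those that are not, and their reading is None.
At some moment in a run one of lid, gear_0, gear_1, gear_2, gear_3 may be knocked a few centimetres aside while the robot is not near it.
Once in a run the grip may slacken for a moment while it holds something.
It also fails if it takes over 210 s, if anything falls off the work surface, if the arm or the gripper's body presses on something with over 40 N, if the wrist force passes 120 N, or if a joint passes its speed limit or range.

## Robot

A 7-joint arm with a two-finger parallel gripper is mounted at the origin on a cart in front of the work surface, level with it; the furniture and walls round the work are solid. World frame = base frame: x ahead of the robot, y to its left, z up, the work surface at z = 0. Lengths are in m, angles in rad, forces in N, time in s.
With the tool pointing down it reaches from about 0.425 to 0.95 m from the base axis. Payload 4.7 kg.
Tool frame: the origin (TCP) lies on the centre line of the jaws, within the pads' length; the fingertips stand manip.finger_overhang ahead of it and the grasp point (between the pads) lies 5 mm behind it (manip.finger_overhang is the distance from the TCP to the fingertips, in m); z points along the fingers, y is the line along which they close (so a half turn about z gives the same grasp; the last joint's range is limited). The gripper opens to 87 mm and grips with 3 to 60 N. Pads are 19 mm wide; open, the fingers measure 117 mm over their backs; the gripper's body (75 mm by 190 mm) begins 51 mm behind the grasp point.
Start: joints at [-1.314, 0.469, -0.049, 1.532, 0.024, 1.141, -0.082], TCP at [0.19, 0.648, 0.237] pointing down, gripper open.
Joint ranges: [-2.59, 2.59], [-0.33, 1.99], [-1.39, 1.29], [0.1, 2.45], [-1.04, 4.18], [0.21, 1.99], [-2.66, 2.66]. Speed limits (rad/s): [2.57, 2.57, 3.14, 3.14, 3.14, 3.14, 3.14].

## Interface

Orientations are given as a unit quaternion [w, x, y, z].
In Python, from cell import sensors, camera, manip gives the robot as it stands.
- The arm moves only by the tool move_arm, never from a script. Its argument "targets" is a list of rows, each a list of 4 numbers: the shift along the tool's x, y, z in cm, then the turn about the tool's z in rad. In form: [[tx, ty, tz, twist], ...]. A call has 1 to 10 rows; each row shifts and turns the commanded pose from where the row before left it, along the tool's axes as they then stand; what a row does not reach is not made up. A row lasts 1/10 s, in which the tool goes at most 50 mm and 8.59 degrees, less where a joint would pass 70% of its speed; a pose out of reach is approached as far as the arm can. A call with a gripper value outside its range is refused whole. "jaw" is the finger opening in cm, from 0 to 8.7, set as the call begins (left out, the last holds). The fingers move at their own pace and stop on an object; "squeeze" is the grip in N (left out, the last holds). Time passes only in rows, so rows that do not move let the fingers close. It gives the time, the measured TCP pose, the force, the opening and the grip force at its end, in the units of the state.
- sensors.get_state(): the state, without advancing time (a new reading comes with each control period).
- camera(name): name is "side" or "top"; returns a dict with "pixels" (400x640x3 uint8, red, green, blue), "vertical_fov" (degrees; the focal length in pixels is half the picture's height over the tangent of half this angle, whatever the lens; pixels are square), "cx", "cy" (the principal point, pixels), "R" (3x3) and "t" (3): a world point X has camera coordinates R X + t. Camera axes: x right, y down, z forward; pixel columns grow to the right and rows downward; lengths in m; the calibration is good to about 2 mm. A picture is of the moment at which its call begins. There is no depth.
- manip.job_done(): hands the job in; it is judged then, once.
The state is a dict: "clock": time; "qpos": joint angles; "joint_vel": joint speeds; "effort": joint torques, N m; "eef_pos": TCP position; "ee_rot": TCP orientation; "wrist_force": force on the tool from outside, world axes, zero at the start; "moment": the same for the moment, N m; "opening": opening from 0.0 (shut) to 1.0 (fully open); "gripper_force": force on a finger pad.
Only numpy, scipy, OpenCV 4.12 (cv2) and the standard library are available. Lean on these libraries where they do the work, as an engineer would, in place of code of your own. Each camera call takes 0.05 s, during which the arm holds its last target. There are 200 camera calls.

## Working session

There is one attempt and no reset: what is moved stays moved. The work goes in short steps, Python scripts to look and compute and a tool call to move; the robot and the scene stay as the last step left them, time stands still between calls to the robot, and variables do not carry over. Pictures are saved under pics/ and viewed, at most 14 in all, crops included, and the job is handed in when it is done.

Besides the shell and the picture viewer there is one more tool, called after "Emit:" as name(argument=value, ...), one argument or row to a line, values as JSON. move_arm: Moves the arm, as the interface text tells. Its arguments: {"type":"object","properties":{"targets":{"type":"array","items":{"type":"array","items":{"type":"number"}}},"jaw":{"type":"number"},"squeeze":{"type":"number"}},"required":["targets"]}

```bash
ls; mkdir -p pics; cat > h.py <<'E'
import numpy as np, cv2
from cell import sensors, camera, manip
def K(c):
    f=200/np.tan(np.radians(c["vertical_fov"])/2); return f,c["cx"],c["cy"]
def ray(c,u,v):
    f,cx,cy=K(c); R=np.array(c["R"]);t=np.array(c["t"])
    return -R.T@t, R.T@np.array([(u-cx)/f,(v-cy)/f,1])
def onz(c,u,v,z):
    o,d=ray(c,u,v); return o+d*(z-o[2])/d[2]
def proj(c,X):
    f,cx,cy=K(c); p=np.array(c["R"])@np.array(X)+np.array(c["t"]); return cx+f*p[0]/p[2],cy+f*p[1]/p[2]
def tri(c1,p1,c2,p2):
    o1,d1=ray(c1,*p1);o2,d2=ray(c2,*p2)
    A=np.stack([d1,-d2],1);s=np.linalg.lstsq(A,o2-o1,rcond=None)[0]
    a=o1+s[0]*d1;b=o2+s[1]*d2; return (a+b)/2,np.linalg.norm(a-b)
def save(c,n,crop=None,s=1):
    p=c["pixels"][:,:,::-1]
    if crop: p=p[crop[1]:crop[3],crop[0]:crop[2]]
    cv2.imwrite("pics/"+n,cv2.resize(p,None,fx=s,fy=s,interpolation=cv2.INTER_CUBIC))
E
python3 - <<'E'
from h import *
for n in("top","side"):
    c=camera(n); save(c,n+"0.png",s=1.25); print(n,c["vertical_fov"],c["cx"],c["cy"],np.round(c["R"],3).tolist(),np.round(c["t"],3),"pos",-np.array(c["R"]).T@np.array(c["t"]))
print(sensors.get_state(), manip.finger_overhang)
E
```

```text
pics
top 50.051061330179365 318.90456346480676 197.86697440144567 [[0.004, -1.0, 0.002], [-0.989, -0.005, -0.151], [0.151, -0.002, -0.989]] [-0.122  0.569  1.091] pos [ 0.39865178 -0.11759071  1.16449746]
side 42.546600086005114 321.24331714347534 199.76240524425373 [[0.466, 0.885, 0.004], [0.678, -0.354, -0.644], [-0.569, 0.302, -0.765]] [-0.145 -0.36   1.74 ] pos [ 1.30179707 -0.52512881  1.09970232]
{'clock': 0.1, 'qpos': array([-1.31391718,  0.46934579, -0.04862197,  1.53358368,  0.02410956,
        1.14100645, -0.08226019]), 'joint_vel': array([ 0.0001231 , -0.00250882, -0.00026323, -0.00297425, -0.00097056,
        0.00155464, -0.00042884]), 'effort': array([ 9.21129140e-04, -5.09167778e+01, -8.08275933e-02, -2.36830187e+01,
       -6.14346843e-02,  3.44429794e-02,  6.03305625e-05]), 'eef_pos': array([0.19011226, 0.64712959, 0.23561065]), 'ee_rot': array([-9.61193179e-05,  1.42355705e-01,  9.89815175e-01, -8.73337153e-04]), 'wrist_force': array([-0.59449884, -0.38405499,  0.01100172]), 'moment': array([-0.04527812,  0.02597129, -0.00516118]), 'gripper_force': 0.0, 'opening': 0.9989276822388441} 0.014
```

View pics/top0.png

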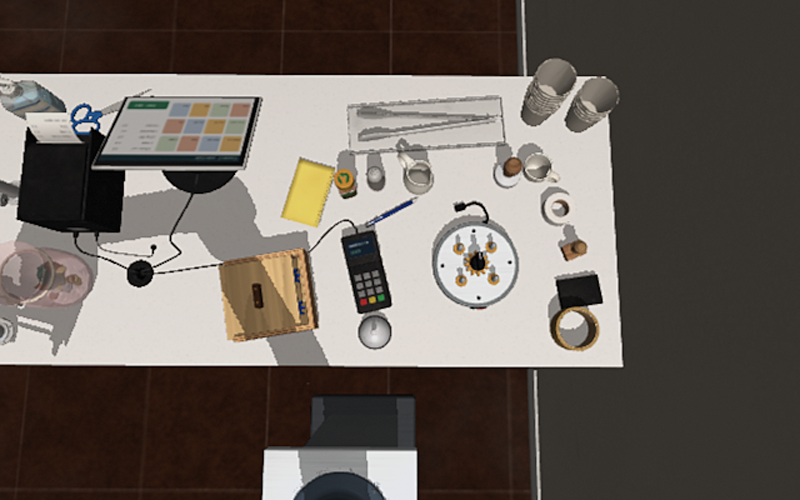

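View pics/side0.png

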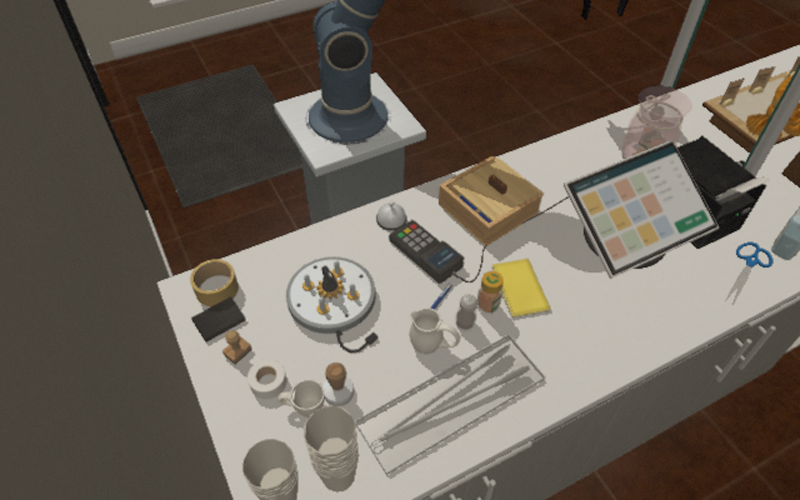

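The top view shows the box at (268,293) in the 800-pixel-wide picture, with its lid slightly open to the left. The drive is at (477,263), the bell at (375,331), the terminal at (367,272) and a black puck at (140,273). The side view agrees. Next I'll look at enlarged crops.

```bash
python3 - <<'E'
from h import *
t=camera("top");s=camera("side")
def cr(c,x0,y0,w=100,h=75): return cv2.resize(c["pixels"][y0:y0+h,x0:x0+w,::-1],(400,300),interpolation=cv2.INTER_CUBIC)
im=np.vstack([np.hstack([cr(t,170,195),cr(t,332,172)]),np.hstack([cr(s,342,118),cr(s,215,195)])])
cv2.imwrite("pics/q.png",im)
for n,p in dict(row_edge=(175/1.25,364/1.25),puck=(112,218),bell=(300,265)).items(): print(n,onz(t,*p,0))
print(onz(t,214,235,.06),onz(t,382,210,.03))
E
```

```text
row_edge [0.32344183 0.35498435 0.        ]
puck [0.51850426 0.44443107 0.        ]
bell [ 0.39408314 -0.06959358  0.        ]
[0.46961156 0.14998451 0.06      ] [ 0.54012662 -0.28802067  0.03      ]
```

View pics/q.png

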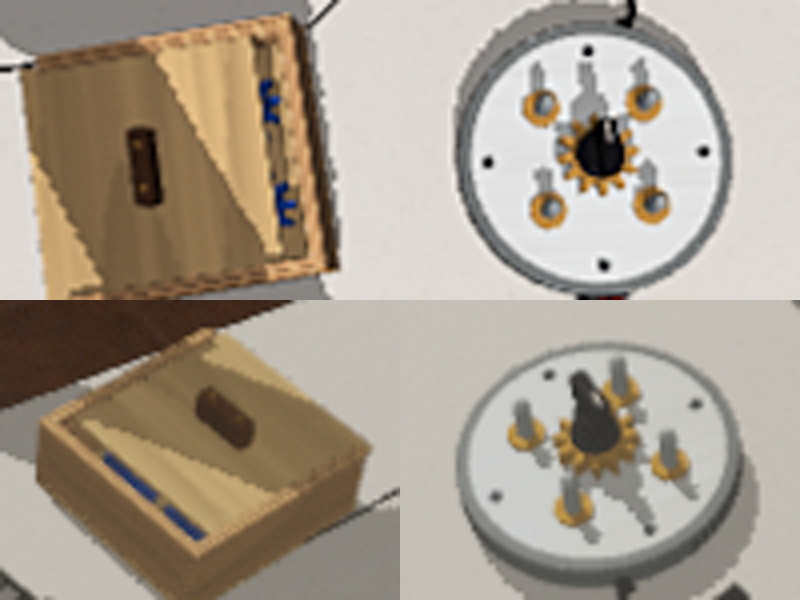

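Crops: the pull bar centre is at (144,167), with two blue gears visible at the box's right end. The collars are at about (540,105), (643,103), (652,204) and (547,208), and the pinion is at (597,157). Next I'll measure these numerically.

```bash
cat >> h.py <<'E'
def rectify(c,x0,x1,y0,y1,z,res=.0005):
    """metric top view: row=x desc, col=y desc"""
    xs=np.arange(x1,x0,-res);ys=np.arange(y1,y0,-res)
    X,Y=np.meshgrid(xs,ys,indexing='ij')
    f,cx,cy=K(c);P=np.stack([X,Y,0*X+z],-1)@np.array(c["R"]).T+np.array(c["t"])
    return cv2.remap(c["pixels"],(cx+f*P[...,0]/P[...,2]).astype(np.float32),(cy+f*P[...,1]/P[...,2]).astype(np.float32),cv2.INTER_CUBIC),xs,ys
def brass(im):
    h=cv2.cvtColor(im,cv2.COLOR_RGB2HSV); return ((h[...,0]>8)&(h[...,0]<28)&(h[...,1]>110)&(h[...,2]>90)).astype(np.uint8)
def collars(c,z,cen=(.54,-.288)):
    im,xs,ys=rectify(c,cen[0]-.085,cen[0]+.085,cen[1]-.085,cen[1]+.085,z)
    m=brass(im);n,l,st,ce=cv2.connectedComponentsWithStats(m);out=[]
    for i in range(1,n):
        if st[i,4]<300: continue
        k=cv2.findContours((l==i).astype(np.uint8),0,2)[0][0];hu=cv2.convexHull(k)
        (a,b),r=cv2.minEnclosingCircle(hu); M=cv2.moments(hu)
        out.append((xs[0]-.0005*M['m01']/M['m00'],ys[0]-.0005*M['m10']/M['m00'],xs[0]-.0005*b,ys[0]-.0005*a,r*.0005))
    return np.array(out)
def phase(c,cen,z=.048):
    im,xs,ys=rectify(c,cen[0]-.04,cen[0]+.04,cen[1]-.04,cen[1]+.04,z)
    m=cv2.GaussianBlur(brass(im).astype(np.float32),(0,0),1);a=np.radians(np.arange(0,360,.5));s=np.zeros_like(a)
    for r in np.arange(.0225,.0275,.0005):
        s+=cv2.remap(m,((.04-r*np.sin(a))/.0005)[None].astype(np.float32),((.04-r*np.cos(a))/.0005)[None].astype(np.float32),1)[0]
    F=np.fft.rfft(s)/len(s)*2; return np.degrees(-np.angle(F[12]))/12%30,abs(F[12]),abs(F[11]),abs(F[13])
E
python3 - <<'E'
from h import *
t=camera("top");s=camera("side")
for c in(t,s):
    print(np.round(collars(c,.034),4))
def dark(c,x0,y0,w,h):
    p=c["pixels"][y0:y0+h,x0:x0+w].astype(int); m=((p.sum(2)<190)&(p[...,0]>p[...,2]+8)).astype(np.uint8)
    n,l,st,ce=cv2.connectedComponentsWithStats(m); i=1+np.argmax(st[1:,4]); r=cv2.minAreaRect(np.argwhere(l==i)[:,::-1].astype(np.float32)); return ce[i]+[x0,y0],st[i],r
a=dark(t,190,215,40,50);b=dark(s,380,130,35,30);print(a,b,tri(t,a[0],s,b[0]))
for p in[(20,60),(290,15),(335,268)]: print(onz(t,170+p[0]/4,195+p[1]/4,.065))
for z in(.075,.0805):print(onz(t,*a[0],z))
E
```

```text
[[ 0.5733 -0.3154  0.5738 -0.3157  0.0118]
 [ 0.5695 -0.2471  0.5697 -0.2476  0.012 ]
 [ 0.534  -0.2781  0.5384 -0.2845  0.0267]
 [ 0.5358 -0.3059  0.536  -0.3052  0.0092]
 [ 0.5053 -0.3193  0.5056 -0.3199  0.012 ]
 [ 0.5018 -0.2514  0.5018 -0.2515  0.0119]]
[[ 0.5726 -0.3172  0.5723 -0.3167  0.0124]
 [ 0.569  -0.2492  0.5687 -0.249   0.0119]
 [ 0.5318 -0.2837  0.5291 -0.2826  0.0279]
 [ 0.502  -0.2543  0.5046 -0.2541  0.0158]
 [ 0.5046 -0.3214  0.5041 -0.3212  0.0119]]
(array([205.6884058 , 236.31884058]), array([ 12,  12,   9,  20, 138], dtype=int32), ((15.768292427062988, 21.414634704589844), (19.546382904052734, 7.1780500411987305), 83.6598129272461)) (array([397.58474576, 147.3220339 ]), array([ 11,  10,  14,  15, 118], dtype=int32), ((17.62295150756836, 17.352458953857422), (17.028905868530273, 7.4261393547058105), 39.80556869506836)) (array([0.46502757, 0.16721267, 0.07227919]), np.float64(0.0016563900408203016))
[0.53330285 0.25211616 0.065     ]
[0.56349906 0.07875252 0.065     ]
[0.40135404 0.0451489  0.065     ]
[0.4652149  0.16728123 0.075     ]
[0.46487888 0.16584314 0.0805    ]
```

```bash
cat >> h.py <<'E'
def plan(*wps,step=.045,start=None):
    """wps: (x,y,z,yaw_deg of tool y or None[,step]); prints rows in tool axes for a pointing-down tool"""
    from scipy.spatial.transform import Rotation as Ro
    st=sensors.get_state();p=np.array(st["eef_pos"]);q=st["ee_rot"]
    m=Ro.from_quat([q[1],q[2],q[3],q[0]]).as_matrix();yw=np.arctan2(m[1,1],m[0,1])
    print("at",np.round(p,4),"yaw",round(np.degrees(yw),1),"q7",round(st["qpos"][6],2),"tilt",round(np.degrees(np.arccos(-m[2,2])),2),"open",round(st["opening"]*8.7,2),"F",np.round(st["wrist_force"],1),"t",st["clock"])
    rows=[]
    for w in wps:
        g=np.array(w[:3]);y=yw if w[3] is None else np.radians(w[3]); s=w[4] if len(w)>4 else step
        d=(y-yw+np.pi)%(2*np.pi)-np.pi
        n=max(1,int(np.ceil(max(np.linalg.norm(g-p)/s,abs(d)/.14)-.01)))
        dp=(g-p)/n
        for _ in range(n):
            ty=np.array([np.cos(yw),np.sin(yw)]);tx=np.array([-ty[1],ty[0]])*1.0
            rows.append([round(100*float(dp[:2]@tx),2),round(100*float(dp[:2]@ty),2),round(-100*float(dp[2]),2),round(-d/n,3)]); yw+=d/n
        p=g
    print(len(rows)); 
    for i in range(0,len(rows),10): print(rows[i:i+10])
E
python3 - <<'E'
from h import *
t=camera("top");s=camera("side")
print(phase(t,(.5375,-.2833)),phase(s,(.5370,-.2855)))
plan((.40,.3,.2,100.7),(.4655,.1665,.13,100.7),(.4655,.1665,.075,100.7,.03))
E
```

```text
(np.float64(6.366976795768821), np.float64(3.8202642725670986), np.float64(0.1864865039577616), np.float64(1.073879359269438)) (np.float64(7.180487259158912), np.float64(1.5049673505757877), np.float64(0.8891178346245343), np.float64(0.1218211688414493))
at [0.1902 0.6476 0.2364] yaw 73.6 q7 -0.08 tilt 0.01 open 8.7 F [-0.2 -0.6  0.6] t 0.4
16
[[-2.99, -2.74, 0.36, np.float64(-0.047)], [-2.86, -2.88, 0.36, np.float64(-0.047)], [-2.72, -3.01, 0.36, np.float64(-0.047)], [-2.57, -3.14, 0.36, np.float64(-0.047)], [-2.42, -3.26, 0.36, np.float64(-0.047)], [-2.27, -3.37, 0.36, np.float64(-0.047)], [-2.11, -3.47, 0.36, np.float64(-0.047)], [-1.94, -3.57, 0.36, np.float64(-0.047)], [-1.77, -3.65, 0.36, np.float64(-0.047)], [-1.59, -3.73, 0.36, np.float64(-0.047)]]
[[-0.99, -3.58, 1.75, np.float64(-0.0)], [-0.99, -3.58, 1.75, np.float64(-0.0)], [-0.99, -3.58, 1.75, np.float64(-0.0)], [-0.99, -3.58, 1.75, np.float64(-0.0)], [0.0, 0.0, 2.75, np.float64(-0.0)], [0.0, 0.0, 2.75, np.float64(-0.0)]]
```

Emit:
move_arm(
  targets=[
    [-3.0,-2.75,0.36,-0.047],
    [-2.86,-2.88,0.36,-0.047],
    [-2.72,-3.0,0.36,-0.047],
    [-2.57,-3.14,0.36,-0.047],
    [-2.42,-3.26,0.36,-0.047],
    [-2.27,-3.37,0.36,-0.047],
    [-2.1,-3.47,0.36,-0.047],
    [-1.94,-3.57,0.36,-0.047],
    [-1.77,-3.65,0.36,-0.047],
    [-1.6,-3.73,0.36,-0.047],
  ],
  jaw=5,
)

```text
clock: 1.4
eef_pos: [0.4004, 0.2985, 0.2007]
ee_rot: [0.0, -0.093, 0.996, 0.0]
wrist_force: [-0.1, 0.3, 0.5]
opening: 0.576
gripper_force: 0.0
```

Emit:
move_arm(
  targets=[
    [-1.0,-3.58,1.5,0],
    [-1.0,-3.58,1.5,0],
    [-1.0,-3.58,1.5,0],
    [-1.0,-3.58,1.5,0],
    [0,0,0,0],
    [0,0,0,0],
  ],
)

```text
clock: 2.0
eef_pos: [0.4654, 0.1659, 0.1404]
ee_rot: [-0.0, -0.091, 0.996, 0.0]
wrist_force: [0.1, 0.1, 0.4]
opening: 0.574
gripper_force: 0.0
```

```bash
python3 - <<'E'
from h import *
plan((.4655,.1665,.075,100.7,.015))
t=camera("top");save(t,"a1.png",(120,150,320,300),4)
E
```

```text
at [0.4654 0.1659 0.1404] yaw 100.4 q7 1.36 tilt 0.03 open 5.0 F [0.1 0.1 0.4] t 2.0
5
[[-0.0, 0.01, 1.31, np.float64(-0.001)], [-0.0, 0.01, 1.31, np.float64(-0.001)], [-0.0, 0.01, 1.31, np.float64(-0.001)], [-0.0, 0.01, 1.31, np.float64(-0.001)], [-0.0, 0.01, 1.31, np.float64(-0.001)]]
```

View pics/a1.png

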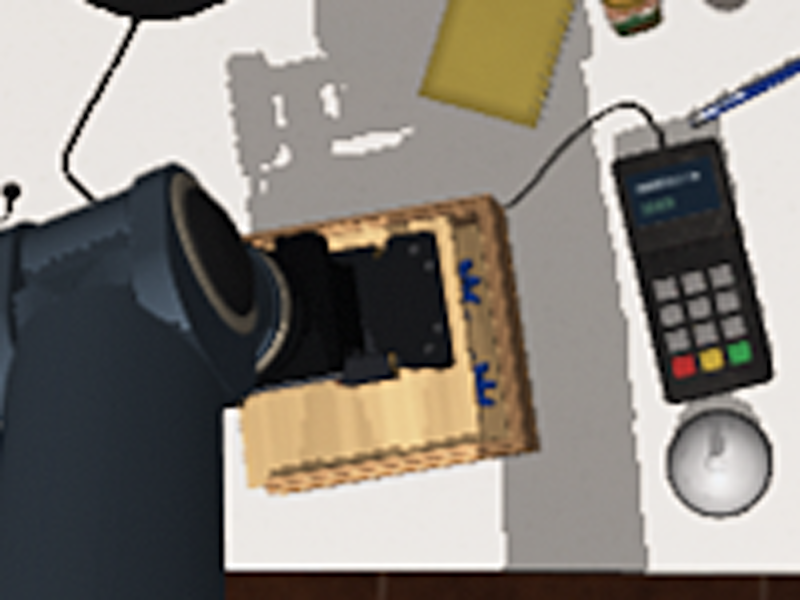

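The gripper is above the lid, aligned with it. I'll descend and grip the bar.

Emit:
move_arm(
  targets=[
    [0,0,1.3,0],
    [0,0,1.3,0],
    [0,0,1.3,0],
    [0,0,1.3,0],
    [0,0,1.2,0],
    [0,0,0,0],
    [0,0,0,0],
  ],
)

```text
clock: 2.75
eef_pos: [0.4652, 0.1672, 0.0768]
ee_rot: [0.0, -0.093, 0.996, 0.0]
wrist_force: [-0.7, -0.1, 0.6]
opening: 0.578
gripper_force: 0.0
```

Emit:
move_arm(
  targets=[
    [0,0,0,0],
    [0,0,0,0],
    [0,0,0,0],
    [0,0,0,0],
    [0,0,0,0],
    [0,0,0,0],
  ],
  jaw=0,
  squeeze=25,
)

```text
clock: 3.35
eef_pos: [0.4653, 0.1667, 0.0767]
ee_rot: [0.0, -0.092, 0.996, 0.0]
wrist_force: [-0.6, 1.0, 0.7]
opening: 0.156
gripper_force: 25.0
```

```bash
python3 - <<'E'
from h import *
plan((.4655,.1665,.075,100.7,.015))
E
```

```text
at [0.4653 0.1667 0.0767] yaw 100.5 q7 1.37 tilt 0.03 open 1.36 F [-0.6  1.   0.7] t 3.35
1
[[-0.02, -0.02, 0.17, np.float64(-0.003)]]
```

Emit:
move_arm(
  targets=[
    [0,1.0,-0.05,0],
    [0,1.5,0,0],
    [0,1.5,0,0],
    [0,1.5,0,0],
    [0,1.5,0,0],
    [0,1.5,0,0],
    [0,1.5,0,0],
    [0,1.5,0,0],
    [0,1.5,0,0],
    [0,1.0,0,0],
  ],
)

```text
clock: 4.35
eef_pos: [0.4391, 0.3059, 0.077]
ee_rot: [0.0, -0.093, 0.996, 0.0]
wrist_force: [-0.3, 0.0, -1.4]
opening: 0.163
gripper_force: 25.0
```

```bash
python3 - <<'E'
from h import *
plan((.4655,.1665,.075,100.7,.015))
t=camera("top");s=camera("side")
cv2.imwrite("pics/a2.png",np.hstack([cv2.resize(c["pixels"][b:b+150,a:a+100,::-1],(400,600)) for c,a,b in((t,145,160),(s,355,60))]))
E
```

```text
at [0.4391 0.3059 0.077 ] yaw 100.6 q7 1.1 tilt 0.03 open 1.42 F [-0.3  0.  -1.4] t 4.35
10
[[-0.0, -1.42, 0.02, np.float64(-0.0)], [-0.0, -1.42, 0.02, np.float64(-0.0)], [-0.0, -1.42, 0.02, np.float64(-0.0)], [-0.0, -1.42, 0.02, np.float64(-0.0)], [-0.0, -1.42, 0.02, np.float64(-0.0)], [-0.0, -1.42, 0.02, np.float64(-0.0)], [-0.0, -1.42, 0.02, np.float64(-0.0)], [-0.0, -1.42, 0.02, np.float64(-0.0)], [-0.0, -1.42, 0.02, np.float64(-0.0)], [-0.0, -1.42, 0.02, np.float64(-0.0)]]
```

View pics/a2.png

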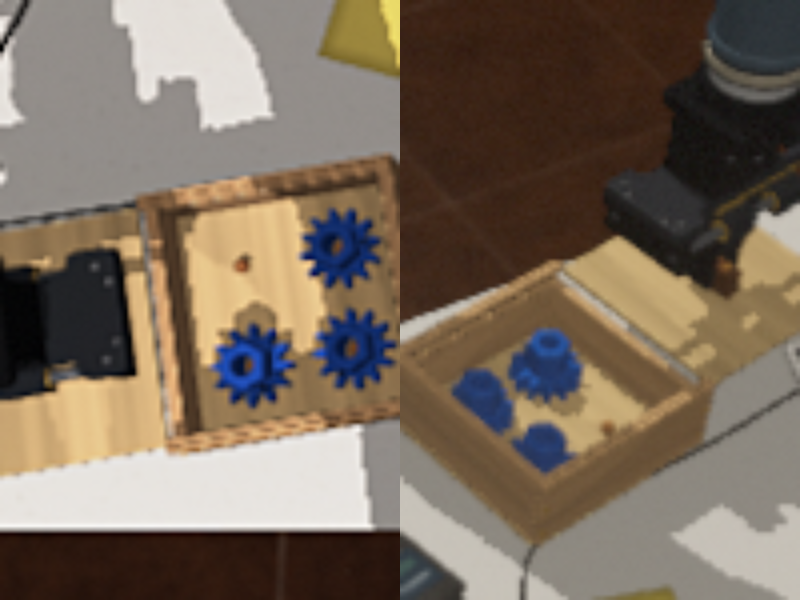

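The lid is out and three gears are visible. I'll pull it slightly further, lower it and release.

Emit:
move_arm(
  targets=[
    [0.2,0.6,0,0],
    [0.2,0.5,0,0],
    [0,0,1.0,0],
    [0,0,1.0,0],
    [0,0,1.0,0],
    [0,0,1.0,0],
    [0,0,0.5,0],
    [0,0,0.3,0],
    [0,0,0.2,0],
    [0,0,0,0],
  ],
)

```text
clock: 5.45
eef_pos: [0.4337, 0.3142, 0.027]
ee_rot: [0.0, -0.092, 0.996, 0.0]
wrist_force: [-1.1, 0.0, -1.2]
opening: 0.162
gripper_force: 25.0
```

```bash
python3 - <<'E'
from h import *
plan((.44,.3,.075,100.7,.015))
E
```

```text
at [0.4337 0.3142 0.027 ] yaw 100.6 q7 1.09 tilt 0.01 open 1.41 F [-1.1  0.  -1.2] t 5.45
4
[[-0.09, -0.38, -1.2, np.float64(-0.001)], [-0.09, -0.38, -1.2, np.float64(-0.001)], [-0.09, -0.38, -1.2, np.float64(-0.001)], [-0.09, -0.38, -1.2, np.float64(-0.001)]]
```

Emit:
move_arm(
  targets=[
    [0,0,0.15,0],
    [0,0,0.1,0],
    [0,0,0,0],
  ],
)

```text
clock: 5.75
eef_pos: [0.434, 0.3144, 0.0262]
ee_rot: [0.0, -0.092, 0.996, 0.0]
wrist_force: [-2.8, -1.7, 8.9]
opening: 0.159
gripper_force: 25.0
```

Emit:
move_arm(
  targets=[
    [0,0,0,0],
    [0,0,0,0],
    [0,0,0,0],
    [0,0,0,0],
    [0,0,-1,0],
    [0,0,-2,0],
    [0,0,-4,0],
    [0,0,-4,0],
    [0,0,-4,0],
    [0,0,-1,0],
  ],
  jaw=5,
)

```text
clock: 6.75
eef_pos: [0.4358, 0.3157, 0.1899]
ee_rot: [0.004, -0.092, 0.996, 0.003]
wrist_force: [0.1, 0.9, -0.6]
opening: 0.572
gripper_force: 0.0
```

```bash
python3 - <<'E'
from h import *
plan((.44,.3,.075,100.7,.015))
def blue(c):
    h=cv2.cvtColor(c["pixels"],cv2.COLOR_RGB2HSV); return ((h[...,0]>105)&(h[...,0]<130)&(h[...,1]>140)&(h[...,2]>50)).astype(np.uint8)
t=camera("top");s=camera("side")
for c,b in((t,(170,190,260,270)),(s,(340,110,440,190))):
    m=blue(c);k=np.zeros_like(m);k[b[1]:b[3],b[0]:b[2]]=m[b[1]:b[3],b[0]:b[2]]
    n,l,st,ce=cv2.connectedComponentsWithStats(k)
    for i in range(1,n):
        if st[i,4]>15: print(st[i],ce[i])
cv2.imwrite("pics/a3.png",np.hstack([cv2.resize(c["pixels"][b:b+75,a:a+75,::-1],(400,400),interpolation=cv2.INTER_CUBIC) for c,a,b in((t,180,190),(s,350,115))]))
E
```

```text
at [0.4358 0.3157 0.1899] yaw 100.5 q7 1.07 tilt 0.53 open 4.98 F [ 0.1  0.9 -0.6] t 6.75
8
[[-0.02, -0.2, 1.44, np.float64(-0.0)], [-0.02, -0.2, 1.44, np.float64(-0.0)], [-0.02, -0.2, 1.44, np.float64(-0.0)], [-0.02, -0.2, 1.44, np.float64(-0.0)], [-0.02, -0.2, 1.44, np.float64(-0.0)], [-0.02, -0.2, 1.44, np.float64(-0.0)], [-0.02, -0.2, 1.44, np.float64(-0.0)], [-0.02, -0.2, 1.44, np.float64(-0.0)]]
[221 213  19  19 198] [229.89393939 221.58585859]
[224 238  20  19 194] [233.34536082 246.92783505]
[199 242  20  20 213] [207.89671362 251.09859155]
[383 143  17  17 188] [391.11702128 150.90425532]
[369 153  14  15 124] [375.90322581 159.16129032]
[384 167  13  11  85] [390.42352941 171.32941176]
```

View pics/a3.png

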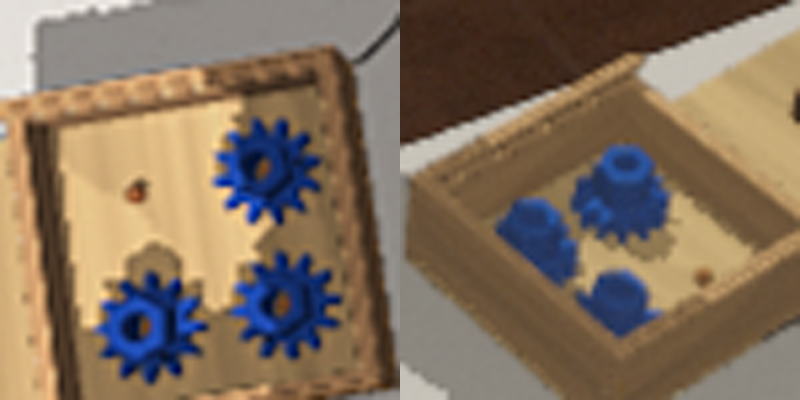

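Three gears lie in the box. Their bores in the crop are at (263,168), (279,306) and (141,326), and one peg is empty. Next I'll triangulate their positions and find the tooth phase and hexagon.

```bash
cat >> h.py <<'E'
def gphase(c,cen,z=.020):
    im,xs,ys=rectify(c,cen[0]-.04,cen[0]+.04,cen[1]-.04,cen[1]+.04,z)
    h=cv2.cvtColor(im,cv2.COLOR_RGB2HSV); m=((h[...,0]>100)&(h[...,0]<132)&(h[...,1]>120)).astype(np.float32)
    m=cv2.GaussianBlur(m,(0,0),1);a=np.radians(np.arange(0,360,.5));s=np.zeros_like(a)
    for r in np.arange(.0225,.0275,.0005):
        s+=cv2.remap(m,((.04-r*np.sin(a))/.0005)[None].astype(np.float32),((.04-r*np.cos(a))/.0005)[None].astype(np.float32),1)[0]
    F=np.fft.rfft(s)/len(s)*2; return np.round([np.degrees(-np.angle(F[12]))/12%30,abs(F[12]),abs(F[1])],2)
E
python3 - <<'E'
from h import *
t=camera("top");s=camera("side")
T=[(229.3,221.5),(232.3,247.4),(206.4,251.1)];S=[(391.6,167.1),(375.3,153.4),(392.6,145.4)]
ims=[]
for a,b in zip(T,S):
    X,e=tri(t,a,s,b); P=onz(t,*a,.044); Q=onz(s,*b,.044)
    print(np.round(X,4),round(e,4),"top",np.round(P,4),"side",np.round(Q,4),"phase",gphase(t,P[:2]),gphase(s,Q[:2]))
    for c,p in((t,P),(s,Q)):
        im=rectify(c,p[0]-.022,p[0]+.022,p[1]-.022,p[1]+.022,.044)[0]; im=cv2.resize(cv2.convertScaleAbs(im[:,:,::-1],alpha=1.7),(260,260),interpolation=cv2.INTER_CUBIC); ims.append(im)
cv2.imwrite("pics/a4.png",np.vstack([np.hstack(ims[0::2]),np.hstack(ims[1::2])]))
E
```

```text
[0.507  0.117  0.0525] 0.0076 top [0.5062 0.1152 0.044 ] side [0.5015 0.126  0.044 ] phase [0.   0.33 3.69] [15.76  0.23  2.5 ]
[0.4396 0.1058 0.0527] 0.0055 top [0.4387 0.105  0.044 ] side [0.4331 0.1139 0.044 ] phase [9.14 1.29 2.8 ] [18.05  0.48  2.1 ]
[0.4296 0.1732 0.0463] 0.0041 top [0.4288 0.1718 0.044 ] side [0.4282 0.1768 0.044 ] phase [2.46 2.14 2.64] [5.22 0.3  3.38]
```

View pics/a4.png

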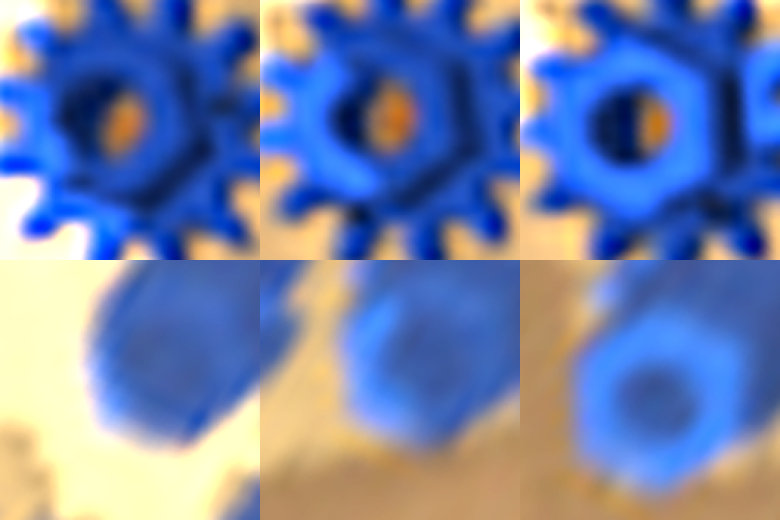

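```bash
python3 - <<'E'
from h import *
t=camera("top")
for p in((.5080,.119),(.4395,.1077),(.4285,.175)): print([gphase(t,(p[0]+a,p[1]+b)).tolist() for a,b in((0,0),(.002,0),(0,.002),(-.002,0),(0,-.002))])
plan((.4285,.175,.12,94),(.4285,.175,.039,94,.02))
E
```

```text
[[13.75, 3.99, 0.34], [13.85, 3.02, 1.37], [13.53, 3.11, 1.61], [13.94, 2.92, 1.99], [13.62, 2.73, 1.81]]
[[8.32, 3.32, 1.31], [8.38, 3.92, 0.46], [8.11, 1.94, 2.07], [8.08, 1.05, 2.78], [8.47, 2.66, 1.94]]
[[2.05, 3.61, 1.54], [2.11, 3.86, 0.87], [1.83, 1.64, 2.79], [1.7, 1.4, 3.03], [2.3, 3.25, 1.83]]
at [0.4327 0.3134 0.1831] yaw 100.6 q7 1.07 tilt 0.17 open 5.01 F [-0.   0.4 -0.1] t 7.0
9
[[0.74, -3.38, 1.58, np.float64(0.029)], [0.64, -3.4, 1.58, np.float64(0.029)], [0.54, -3.42, 1.58, np.float64(0.029)], [0.44, -3.43, 1.58, np.float64(0.029)], [0.0, 0.0, 1.62, np.float64(-0.0)], [0.0, 0.0, 1.62, np.float64(-0.0)], [0.0, 0.0, 1.62, np.float64(-0.0)], [0.0, 0.0, 1.62, np.float64(-0.0)], [0.0, 0.0, 1.62, np.float64(-0.0)]]
```

Emit:
move_arm(
  targets=[
    [0.7,-3.38,1.58,0.035],
    [0.6,-3.4,1.58,0.035],
    [0.5,-3.42,1.58,0.035],
    [0.3,-3.43,1.58,0.04],
    [0,0,0,0],
    [0,0,0,0],
  ],
  jaw=4,
)

```text
clock: 7.6
eef_pos: [0.4298, 0.1752, 0.1199]
ee_rot: [-0.002, -0.019, 1.0, -0.001]
wrist_force: [0.0, -0.0, -0.0]
opening: 0.462
gripper_force: 0.0
```

```bash
python3 - <<'E'
from h import *
plan((.4295,.1745,.039,92,.015))
E
```

```text
at [0.4298 0.1752 0.1199] yaw 92.2 q7 1.19 tilt 0.2 open 4.02 F [ 0. -0. -0.] t 7.6
6
[[0.01, -0.01, 1.35, np.float64(0.0)], [0.01, -0.01, 1.35, np.float64(0.0)], [0.01, -0.01, 1.35, np.float64(0.0)], [0.01, -0.01, 1.35, np.float64(0.0)], [0.01, -0.01, 1.35, np.float64(0.0)], [0.01, -0.01, 1.35, np.float64(0.0)]]
```

Emit:
move_arm(
  targets=[
    [0,0,1.35,0],
    [0,0,1.35,0],
    [0,0,1.35,0],
    [0,0,1.35,0],
    [0,0,1.35,0],
    [0,0,1.3,0],
    [0,0,0,0],
    [0,0,0,0],
  ],
)

```text
clock: 8.4
eef_pos: [0.4307, 0.1772, 0.0407]
ee_rot: [-0.0, -0.02, 1.0, 0.0]
wrist_force: [-0.0, -0.3, 0.2]
opening: 0.46
gripper_force: 0.0
```

Emit:
move_arm(
  targets=[
    [0,0,0,0],
    [0,0,0,0],
    [0,0,0,0],
    [0,0,0,0],
    [0,0,0,0],
  ],
  jaw=0,
  squeeze=20,
)

```text
clock: 8.9
eef_pos: [0.4311, 0.1765, 0.0414]
ee_rot: [0.0, -0.02, 1.0, 0.0]
wrist_force: [-0.8, 0.7, 5.1]
opening: 0.319
gripper_force: 20.0
```

```bash
python3 - <<'E'
from h import *
plan((.43,.1735,.15,92,.03),(.5,-.12,.18,70),(.502,-.2525,.125,44.7))
E
```

```text
at [0.4311 0.1765 0.0414] yaw 92.2 q7 1.22 tilt 0.07 open 2.77 F [-0.8  0.7  5.1] t 8.9
15
[[0.03, -0.07, -2.71, np.float64(0.001)], [0.03, -0.07, -2.71, np.float64(0.001)], [0.03, -0.07, -2.71, np.float64(0.001)], [0.03, -0.07, -2.71, np.float64(0.001)], [-0.85, -4.23, -0.43, np.float64(0.055)], [-1.08, -4.17, -0.43, np.float64(0.055)], [-1.31, -4.11, -0.43, np.float64(0.055)], [-1.53, -4.03, -0.43, np.float64(0.055)], [-1.75, -3.94, -0.43, np.float64(0.055)], [-1.97, -3.84, -0.43, np.float64(0.055)]]
[[-2.17, -3.72, -0.43, np.float64(0.055)], [-1.18, -3.1, 1.37, np.float64(0.11)], [-1.51, -2.95, 1.37, np.float64(0.11)], [-1.83, -2.76, 1.37, np.float64(0.11)], [-2.12, -2.54, 1.37, np.float64(0.11)]]
```

Emit:
move_arm(
  targets=[
    [0,0,-2.7,0],
    [0,0,-2.7,0],
    [0,0,-2.7,0],
    [0,0,-2.7,0],
    [-0.85,-4.23,-0.4,0.055],
    [-1.08,-4.17,-0.4,0.055],
    [-1.31,-4.11,-0.4,0.055],
    [-1.53,-4.03,-0.4,0.055],
    [-1.75,-3.94,-0.4,0.055],
    [-1.97,-3.84,-0.4,0.055],
  ],
)

```text
clock: 9.9
eef_pos: [0.4913, -0.077, 0.1728]
ee_rot: [-0.0, 0.146, 0.989, 0.0]
wrist_force: [0.2, 0.3, -1.0]
opening: 0.319
gripper_force: 20.0
```

Emit:
move_arm(
  targets=[
    [-2.17,-3.72,-0.4,0.055],
    [-1.18,-3.1,1.0,0.11],
    [-1.51,-2.95,1.0,0.11],
    [-1.83,-2.76,1.0,0.11],
    [-2.12,-2.54,1.0,0.11],
    [0,0,0,0],
    [0,0,0,0],
    [0,0,0,0],
  ],
)

```text
clock: 10.7
eef_pos: [0.5043, -0.2484, 0.1366]
ee_rot: [-0.0, 0.382, 0.924, 0.0]
wrist_force: [0.2, 0.3, -1.1]
opening: 0.317
gripper_force: 20.0
```

```bash
python3 - <<'E'
from h import *
plan((.502,-.2525,.107,44.7,.02))
t=camera("top");s=camera("side")
cv2.imwrite("pics/a5.png",np.hstack([cv2.resize(c["pixels"][b:b+100,a:a+100,::-1],(400,400),interpolation=cv2.INTER_CUBIC) for c,a,b in((t,330,160),(s,215,175))]))
E
```

```text
at [ 0.5043 -0.2484  0.1366] yaw 45.1 q7 1.42 tilt 0.07 open 2.76 F [ 0.2  0.3 -1.1] t 10.7
2
[[-0.06, -0.23, 1.48, np.float64(0.003)], [-0.07, -0.23, 1.48, np.float64(0.003)]]
```

View pics/a5.png

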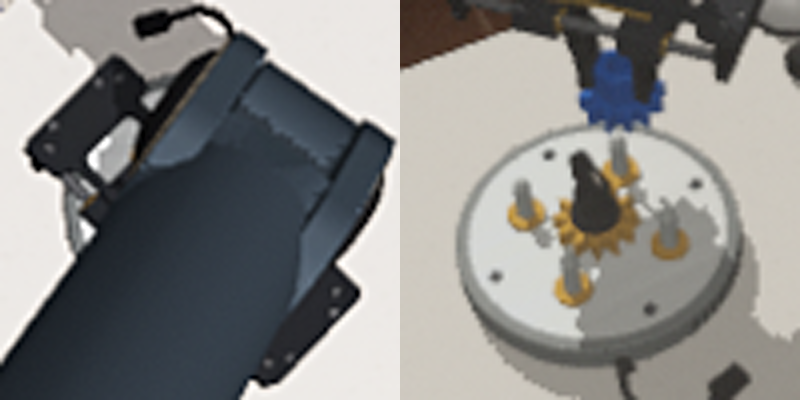

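The gear is held upright next to shaft D, which is at (622,150) in the side crop. I'll move over the shaft and descend.

Emit:
move_arm(
  targets=[
    [-0.06,-0.23,1.0,0.003],
    [-0.07,-0.23,1.0,0.003],
    [0,0,0.7,0],
    [0,0,0,0],
    [0,0,0,0],
  ],
)

```text
clock: 11.3
eef_pos: [0.5017, -0.2538, 0.1094]
ee_rot: [-0.0, 0.386, 0.923, -0.0]
wrist_force: [1.1, 0.0, -0.5]
opening: 0.319
gripper_force: 20.0
```

```bash
python3 - <<'E'
from h import *
plan((.502,-.2525,.107,44.7,.02))
s=camera("side");st=sensors.get_state()
h=cv2.cvtColor(s["pixels"],cv2.COLOR_RGB2HSV);m=((h[...,0]>105)&(h[...,0]<130)&(h[...,1]>120)&(h[...,2]>40)).astype(np.uint8);m[:170]=0;m[250:]=0;m[:,:230]=0;m[:,300:]=0
n,l,sa,ce=cv2.connectedComponentsWithStats(m);i=1+np.argmax(sa[1:,4]);print(sa[i],ce[i])
e=st["eef_pos"]
for dz in(-.0354,-.0214,.0026): print(dz,proj(s,e+[0,0,dz]))
print("shaft tip",proj(s,[.502,-.2543,.068]))
save(s,"a6.png",(230,160,310,240),6)
E
```

```text
at [ 0.5017 -0.2538  0.1094] yaw 44.6 q7 1.44 tilt 0.04 open 2.77 F [ 1.1  0.  -0.5] t 11.3
1
[[0.07, 0.11, 0.24, np.float64(-0.001)]]
[259 195  20  19 195] [267.07692308 205.13333333]
-0.0354 (np.float64(268.3701741542175), np.float64(208.48194850180715))
-0.0214 (np.float64(267.9577655724059), np.float64(205.01741259074808))
0.0026 (np.float64(267.2348789541688), np.float64(198.94463244270997))
shaft tip (np.float64(268.4104806839997), np.float64(210.10127662228157))
```

View pics/a6.png

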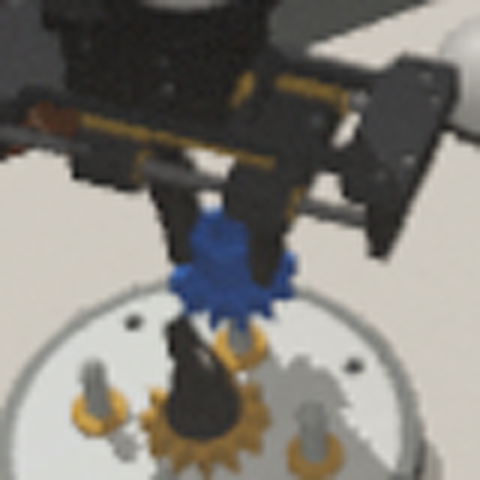

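The gear disc is centred at about pixel 268.8 and the shaft at 268.4, so it is aligned. I'll lower it in steps.

Emit:
move_arm(
  targets=[
    [0,0,0.5,0],
    [0,0,0.5,0],
    [0,0,0.5,0],
    [0,0,0,0],
  ],
)

```text
clock: 11.75
eef_pos: [0.5014, -0.2535, 0.0939]
ee_rot: [-0.001, 0.386, 0.923, 0.0]
wrist_force: [0.7, -0.8, -0.5]
opening: 0.32
gripper_force: 20.0
```

Emit:
move_arm(
  targets=[
    [0,0,0.5,0],
    [0,0,0.4,0],
    [0,0,0,0],
  ],
)

```text
clock: 12.05
eef_pos: [0.5015, -0.2536, 0.0851]
ee_rot: [-0.001, 0.386, 0.923, 0.0]
wrist_force: [0.1, -0.1, -0.0]
opening: 0.322
gripper_force: 20.0
```

Emit:
move_arm(
  targets=[
    [0,0,0.2,0],
    [0,0,0.2,0],
    [0,0,0.2,0],
    [0,0,0,0],
  ],
)

```text
clock: 12.45
eef_pos: [0.5017, -0.2537, 0.0795]
ee_rot: [-0.0, 0.386, 0.923, 0.0]
wrist_force: [-0.2, -0.7, -0.4]
opening: 0.323
gripper_force: 20.0
```

Underside is now at about 44 mm with no resistance, so it has meshed. I'll continue home.

Emit:
move_arm(
  targets=[
    [0,0,0.3,0.02],
    [0,0,0.3,-0.04],
    [0,0,0.2,0.02],
    [0,0,0.1,0],
    [0,0,0,0],
  ],
)

```text
clock: 12.95
eef_pos: [0.5018, -0.2538, 0.0706]
ee_rot: [-0.0, 0.386, 0.923, -0.0]
wrist_force: [0.2, -0.4, -1.0]
opening: 0.319
gripper_force: 20.0
```

Emit:
move_arm(
  targets=[
    [0,0,0.15,0],
    [0,0,0.1,0],
    [0,0,0,0],
  ],
)

```text
clock: 13.25
eef_pos: [0.5021, -0.254, 0.0694]
ee_rot: [0.0, 0.386, 0.923, 0.0]
wrist_force: [-2.6, 1.2, 8.0]
opening: 0.32
gripper_force: 20.0
```

Emit:
move_arm(
  targets=[
    [0,0,0,0],
    [0,0,0,0],
    [0,0,0,0],
    [0,0,-1,0],
    [0,0,-2,0],
    [0,0,-3,0],
    [0,0,-4,0],
    [0,0,0,0],
  ],
  jaw=3.8,
)

```text
clock: 14.05
eef_pos: [0.5048, -0.2559, 0.1739]
ee_rot: [0.005, 0.386, 0.923, 0.0]
wrist_force: [-0.1, -0.9, -0.0]
opening: 0.434
gripper_force: 0.0
```

```bash
python3 - <<'E'
from h import *
st=sensors.get_state();print(st["qpos"])
plan((.475,-.06,.18,70),(.441,.1072,.12,98.3))
E
```

```text
[-0.00648708  0.3786768   0.51524354  1.89578772 -0.23359838  0.915068
  1.39843396]
at [ 0.5048 -0.2559  0.1739] yaw 44.6 q7 1.4 tilt 0.61 open 3.77 F [-0.1 -0.9 -0. ] t 14.05
10
[[3.21, 2.33, -0.12, np.float64(-0.089)], [2.99, 2.6, -0.12, np.float64(-0.089)], [2.75, 2.86, -0.12, np.float64(-0.089)], [2.48, 3.09, -0.12, np.float64(-0.089)], [2.2, 3.3, -0.12, np.float64(-0.089)], [1.78, 2.91, 1.2, np.float64(-0.099)], [1.49, 3.07, 1.2, np.float64(-0.099)], [1.18, 3.2, 1.2, np.float64(-0.099)], [0.86, 3.3, 1.2, np.float64(-0.099)], [0.53, 3.37, 1.2, np.float64(-0.099)]]
```

Emit:
move_arm(
  targets=[
    [3.2,2.33,-0.1,-0.089],
    [3.0,2.6,-0.1,-0.089],
    [2.75,2.86,-0.1,-0.089],
    [2.48,3.1,-0.1,-0.089],
    [2.2,3.3,-0.1,-0.089],
    [1.78,2.9,1.2,-0.099],
    [1.5,3.07,1.2,-0.099],
    [1.18,3.2,1.2,-0.099],
    [0.86,3.3,1.2,-0.099],
    [0.53,3.37,1.2,-0.099],
  ],
  jaw=4,
)

```text
clock: 15.05
eef_pos: [0.4367, 0.1103, 0.113]
ee_rot: [0.0, -0.076, 0.997, 0.0]
wrist_force: [0.9, 0.0, 0.1]
opening: 0.459
gripper_force: 0.0
```

Emit:
move_arm(
  targets=[
    [0,0,0,0],
    [0,0,0,0],
  ],
)

```text
clock: 15.25
eef_pos: [0.4368, 0.1095, 0.1131]
ee_rot: [-0.0, -0.075, 0.997, -0.0]
wrist_force: [-0.7, -0.2, -0.1]
opening: 0.463
gripper_force: 0.0
```

```bash
cat >> h.py <<'E'
def blues(c,b,mina=40):
    h=cv2.cvtColor(c["pixels"],cv2.COLOR_RGB2HSV);m=((h[...,0]>105)&(h[...,0]<130)&(h[...,1]>120)&(h[...,2]>40)).astype(np.uint8)
    k=np.zeros_like(m);k[b[1]:b[3],b[0]:b[2]]=m[b[1]:b[3],b[0]:b[2]];n,l,st,ce=cv2.connectedComponentsWithStats(k)
    return [(st[i].tolist(),np.round(ce[i],1).tolist()) for i in range(1,n) if st[i,4]>mina]
E
python3 - <<'E'
from h import *
plan((.440,.107,.041,98.3,.015))
s=camera("side"); print(blues(s,(200,100,450,260)))
save(s,"a7.png",(215,100,440,260),3.5)
E
```

```text
at [0.4368 0.1095 0.1131] yaw 98.6 q7 1.45 tilt 0.05 open 4.03 F [-0.7 -0.2 -0.1] t 15.25
5
[[-0.06, -0.06, 1.44, np.float64(0.001)], [-0.06, -0.06, 1.44, np.float64(0.001)], [-0.06, -0.06, 1.44, np.float64(0.001)], [-0.06, -0.06, 1.44, np.float64(0.001)], [-0.06, -0.06, 1.44, np.float64(0.001)]]
[([369, 153, 14, 15, 129], [375.9, 159.1]), ([384, 166, 13, 12, 96], [390.3, 171.3]), ([261, 205, 18, 17, 168], [270.6, 212.9])]
```

View pics/a7.png

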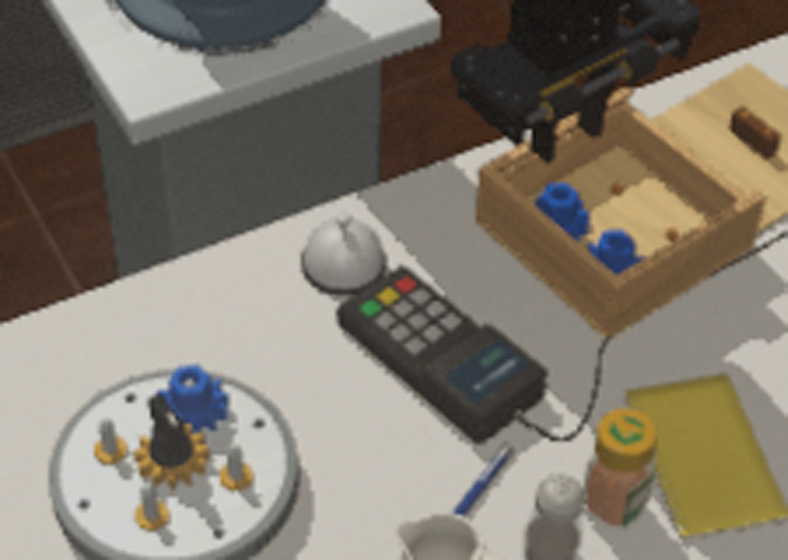

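The first gear is seated on its shaft at (190,395). The other two are unmoved in the box and the lid lies flat. Next I'll grasp gear 2.

Emit:
move_arm(
  targets=[
    [-0.06,-0.06,1.44,0],
    [-0.06,-0.06,1.44,0],
    [-0.06,-0.06,1.44,0],
    [-0.06,-0.06,1.44,0],
    [-0.06,-0.06,1.44,0],
    [0,0,0,0],
    [0,0,0,0],
  ],
)

```text
clock: 16.0
eef_pos: [0.4411, 0.1056, 0.0417]
ee_rot: [0.0, -0.073, 0.997, -0.0]
wrist_force: [-0.3, -0.5, -0.2]
opening: 0.46
gripper_force: 0.0
```

Emit:
move_arm(
  targets=[
    [0,0,0,0],
    [0,0,0,0],
    [0,0,0,0],
    [0,0,0,0],
    [0,0,0,0],
  ],
  jaw=0,
  squeeze=20,
)

```text
clock: 16.5
eef_pos: [0.4412, 0.1068, 0.042]
ee_rot: [0.001, -0.074, 0.997, 0.0]
wrist_force: [-2.1, -0.3, 6.0]
opening: 0.318
gripper_force: 20.0
```

```bash
python3 - <<'E'
from h import *
st=sensors.get_state();p=st["eef_pos"]
plan((p[0],p[1],.15,None,.03),(.5,-.06,.18,80),(.55,-.20,.18,60),(.573,-.3165,.145,44.7))
E
```

```text
at [0.4412 0.1068 0.042 ] yaw 98.5 q7 1.5 tilt 0.08 open 2.76 F [-2.1 -0.3  6. ] t 16.5
15
[[0.0, 0.0, -2.7, np.float64(-0.0)], [0.0, 0.0, -2.7, np.float64(-0.0)], [0.0, 0.0, -2.7, np.float64(-0.0)], [0.0, 0.0, -2.7, np.float64(-0.0)], [-0.84, -4.34, -0.75, np.float64(0.081)], [-1.19, -4.26, -0.75, np.float64(0.081)], [-1.53, -4.15, -0.75, np.float64(0.081)], [-1.86, -4.01, -0.75, np.float64(0.081)], [-1.84, -3.23, -0.0, np.float64(0.087)], [-2.11, -3.06, -0.0, np.float64(0.087)]]
[[-2.37, -2.86, -0.0, np.float64(0.087)], [-2.61, -2.64, -0.0, np.float64(0.087)], [-2.61, -2.98, 1.17, np.float64(0.089)], [-2.86, -2.74, 1.17, np.float64(0.089)], [-3.09, -2.47, 1.17, np.float64(0.089)]]
```

Emit:
move_arm(
  targets=[
    [0,0,-2.7,0],
    [0,0,-2.7,0],
    [0,0,-2.7,0],
    [0,0,-2.7,0],
    [-0.84,-4.34,-0.75,0.081],
    [-1.2,-4.26,-0.75,0.081],
    [-1.53,-4.15,-0.75,0.081],
    [-1.86,-4.0,-0.75,0.081],
    [-1.84,-3.23,0,0.087],
    [-2.1,-3.06,0,0.087],
  ],
)

```text
clock: 17.5
eef_pos: [0.5246, -0.1316, 0.1795]
ee_rot: [0.0, 0.176, 0.984, 0.0]
wrist_force: [-0.3, 0.1, -1.2]
opening: 0.318
gripper_force: 20.0
```

Emit:
move_arm(
  targets=[
    [-2.37,-2.86,0,0.087],
    [-2.6,-2.64,0,0.087],
    [-2.6,-2.98,1.2,0.089],
    [-2.86,-2.74,1.2,0.089],
    [-3.1,-2.47,1.2,0.089],
    [0,0,0,0],
    [0,0,0,0],
    [0,0,0,0],
  ],
)

```text
clock: 18.3
eef_pos: [0.5724, -0.3149, 0.1431]
ee_rot: [-0.0, 0.384, 0.923, 0.001]
wrist_force: [0.6, -0.1, -0.5]
opening: 0.318
gripper_force: 20.0
```

```bash
python3 - <<'E'
from h import *
plan((.573,-.3168,.109,44.7,.015))
s=camera("side"); print(blues(s,(200,100,450,260)),proj(s,sensors.get_state()["eef_pos"]+[0,0,-.022]))
E
```

```text
at [ 0.5724 -0.3149  0.1431] yaw 44.8 q7 1.5 tilt 0.09 open 2.77 F [ 0.6 -0.1 -0.5] t 18.3
3
[[-0.06, -0.03, 1.14, np.float64(0.001)], [-0.06, -0.03, 1.14, np.float64(0.001)], [-0.06, -0.03, 1.14, np.float64(0.001)]]
[([384, 166, 13, 12, 91], [390.5, 171.2]), ([245, 215, 22, 21, 231], [254.4, 226.5])] (np.float64(255.61082380460903), np.float64(225.54222178603152))
```

Emit:
move_arm(
  targets=[
    [-0.06,-0.03,1.14,0],
    [-0.06,-0.03,1.14,0],
    [-0.06,-0.03,1.14,0],
    [0,0,0,0],
    [0,0,0,0],
  ],
)

```text
clock: 18.85
eef_pos: [0.5726, -0.3183, 0.1084]
ee_rot: [-0.001, 0.385, 0.923, -0.0]
wrist_force: [0.4, 0.1, 0.5]
opening: 0.317
gripper_force: 20.0
```

Emit:
move_arm(
  targets=[
    [0,0,0.4,0],
    [0,0,0.4,0],
    [0,0,0.4,0],
    [0,0,0,0],
    [0,0,0,0],
  ],
)

```text
clock: 19.35
eef_pos: [0.5728, -0.3184, 0.097]
ee_rot: [-0.0, 0.385, 0.923, 0.0]
wrist_force: [0.6, -0.0, -0.8]
opening: 0.317
gripper_force: 20.0
```

```bash
python3 - <<'E'
from h import *
plan((.573,-.3168,.082,44.7,.002))
E
```

```text
at [ 0.5728 -0.3184  0.097 ] yaw 44.7 q7 1.52 tilt 0.01 open 2.76 F [ 0.6 -0.  -0.8] t 19.35
8
[[0.01, 0.02, 0.19, np.float64(-0.0)], [0.01, 0.02, 0.19, np.float64(-0.0)], [0.01, 0.02, 0.19, np.float64(-0.0)], [0.01, 0.02, 0.19, np.float64(-0.0)], [0.01, 0.02, 0.19, np.float64(-0.0)], [0.01, 0.02, 0.19, np.float64(-0.0)], [0.01, 0.02, 0.19, np.float64(-0.0)], [0.01, 0.02, 0.19, np.float64(-0.0)]]
```

Emit:
move_arm(
  targets=[
    [0,0.1,0.3,0],
    [0,0,0.3,0],
    [0,0,0.3,0],
    [0,0,0.2,0],
    [0,0,0,0],
  ],
)

```text
clock: 19.85
eef_pos: [0.5733, -0.3175, 0.0856]
ee_rot: [-0.0, 0.385, 0.923, 0.0]
wrist_force: [0.5, -0.3, -0.3]
opening: 0.319
gripper_force: 20.0
```

Emit:
move_arm(
  targets=[
    [0,0,0.2,0],
    [0,0,0.2,0],
    [0,0,0.2,0],
    [0,0,0,0],
  ],
)

```text
clock: 20.25
eef_pos: [0.5734, -0.3176, 0.0797]
ee_rot: [-0.0, 0.385, 0.923, 0.0]
wrist_force: [-0.6, -0.9, -0.7]
opening: 0.324
gripper_force: 20.0
```

Underside is at about 44 mm, below the pinion top, with no force, so it's meshing.

Emit:
move_arm(
  targets=[
    [0,0,0.3,0.02],
    [0,0,0.3,-0.04],
    [0,0,0.2,0.02],
    [0,0,0.1,0],
    [0,0,0.1,0],
    [0,0,0.1,0],
    [0,0,0,0],
  ],
)

```text
clock: 20.95
eef_pos: [0.5736, -0.3178, 0.0701]
ee_rot: [0.0, 0.385, 0.923, 0.0]
wrist_force: [-1.9, 1.5, 4.4]
opening: 0.32
gripper_force: 20.0
```

```bash
python3 - <<'E'
from h import *
plan((.573,-.3168,.082,44.7,.002))
s=camera("side"); print(blues(s,(200,100,450,260)))
E
```

```text
at [ 0.5736 -0.3178  0.0701] yaw 44.7 q7 1.54 tilt 0.03 open 2.78 F [-1.9  1.5  4.4] t 20.95
6
[[0.02, 0.0, -0.2, np.float64(-0.0)], [0.02, 0.0, -0.2, np.float64(-0.0)], [0.02, 0.0, -0.2, np.float64(-0.0)], [0.02, 0.0, -0.2, np.float64(-0.0)], [0.02, 0.0, -0.2, np.float64(-0.0)], [0.02, 0.0, -0.2, np.float64(-0.0)]]
[([384, 166, 13, 11, 92], [390.4, 171.1]), ([248, 234, 20, 21, 187], [256.1, 245.5])]
```

Home at 0.070 m as predicted. I'll release and lift.

Emit:
move_arm(
  targets=[
    [0,0,0,0],
    [0,0,0,0],
    [0,0,0,0],
    [0,0,-1,0],
    [0,0,-2,0],
    [0,0,-3,0],
    [0,0,-4,0],
    [0,0,0,0],
  ],
  jaw=3.8,
)

```text
clock: 21.8
eef_pos: [0.5765, -0.3202, 0.1757]
ee_rot: [0.006, 0.385, 0.923, -0.0]
wrist_force: [0.7, -0.2, 0.7]
opening: 0.434
gripper_force: 0.0
```

```bash
python3 - <<'E'
from h import *
plan((.54,-.1,.19,70),(.5085,.1188,.12,103.7))
E
```

```text
at [ 0.5765 -0.3202  0.1757] yaw 44.7 q7 1.48 tilt 0.66 open 3.77 F [ 0.7 -0.2  0.7] t 21.8
11
[[3.65, 2.58, -0.29, np.float64(-0.088)], [3.4, 2.89, -0.29, np.float64(-0.088)], [3.14, 3.18, -0.29, np.float64(-0.088)], [2.84, 3.44, -0.29, np.float64(-0.088)], [2.53, 3.68, -0.29, np.float64(-0.088)], [1.74, 3.25, 1.17, np.float64(-0.098)], [1.41, 3.4, 1.17, np.float64(-0.098)], [1.07, 3.52, 1.17, np.float64(-0.098)], [0.72, 3.61, 1.17, np.float64(-0.098)], [0.37, 3.67, 1.17, np.float64(-0.098)]]
[[0.01, 3.68, 1.17, np.float64(-0.098)]]
```

```bash
python3 - <<'E'
from h import *
plan((.54,-.1,.19,15),(.5085,.1188,.12,-16.3))
t=camera("top");print(gphase(t,(.508,.119)))
E
```

```text
at [ 0.5765 -0.3202  0.1757] yaw 44.7 q7 1.48 tilt 0.66 open 3.77 F [ 0.7 -0.2  0.7] t 21.8
11
[[3.65, 2.58, -0.29, np.float64(0.104)], [3.89, 2.19, -0.29, np.float64(0.104)], [4.1, 1.77, -0.29, np.float64(0.104)], [4.26, 1.34, -0.29, np.float64(0.104)], [4.37, 0.89, -0.29, np.float64(0.104)], [3.66, 0.44, 1.17, np.float64(0.091)], [3.68, 0.1, 1.17, np.float64(0.091)], [3.68, -0.23, 1.17, np.float64(0.091)], [3.64, -0.57, 1.17, np.float64(0.091)], [3.57, -0.89, 1.17, np.float64(0.091)]]
[[3.48, -1.22, 1.17, np.float64(0.091)]]
[13.93  4.1   0.44]
```

Emit:
move_arm(
  targets=[
    [3.65,2.58,-0.3,0.104],
    [3.9,2.2,-0.3,0.104],
    [4.1,1.77,-0.3,0.104],
    [4.26,1.34,-0.3,0.104],
    [4.37,0.9,-0.3,0.104],
    [3.66,0.44,1.1,0.091],
    [3.68,0.1,1.1,0.091],
    [3.68,-0.23,1.1,0.091],
    [3.64,-0.57,1.1,0.091],
    [3.57,-0.9,1.1,0.091],
  ],
  jaw=4,
)

```text
clock: 22.85
eef_pos: [0.5103, 0.0865, 0.1282]
ee_rot: [-0.0, 0.774, 0.633, -0.0]
wrist_force: [0.9, 0.6, -0.0]
opening: 0.463
gripper_force: 0.0
```

Emit:
move_arm(
  targets=[
    [3.48,-1.22,1.0,0.091],
    [0,0,0,0],
    [0,0,0,0],
  ],
)

```text
clock: 23.15
eef_pos: [0.5052, 0.1224, 0.1183]
ee_rot: [-0.0, 0.8, 0.6, -0.001]
wrist_force: [1.1, -1.0, -0.6]
opening: 0.459
gripper_force: 0.0
```

```bash
python3 - <<'E'
from h import *
plan((.508,.1188,.041,-16.3,.015))
s=camera("side"); print(blues(s,(200,100,450,280)))
save(s,"a8.png",(215,100,440,260),3.5)
E
```

```text
at [0.5052 0.1224 0.1183] yaw -16.2 q7 -0.21 tilt 0.12 open 3.99 F [ 1.1 -1.  -0.6] t 23.15
6
[[-0.04, 0.06, 1.29, np.float64(0.0)], [-0.04, 0.06, 1.29, np.float64(0.0)], [-0.04, 0.06, 1.29, np.float64(0.0)], [-0.04, 0.06, 1.29, np.float64(0.0)], [-0.04, 0.06, 1.29, np.float64(0.0)], [-0.04, 0.06, 1.29, np.float64(0.0)]]
[([384, 167, 13, 11, 91], [390.3, 171.4]), ([261, 205, 18, 17, 173], [270.5, 213.2]), ([248, 234, 20, 19, 218], [257.3, 243.3])]
```

View pics/a8.png

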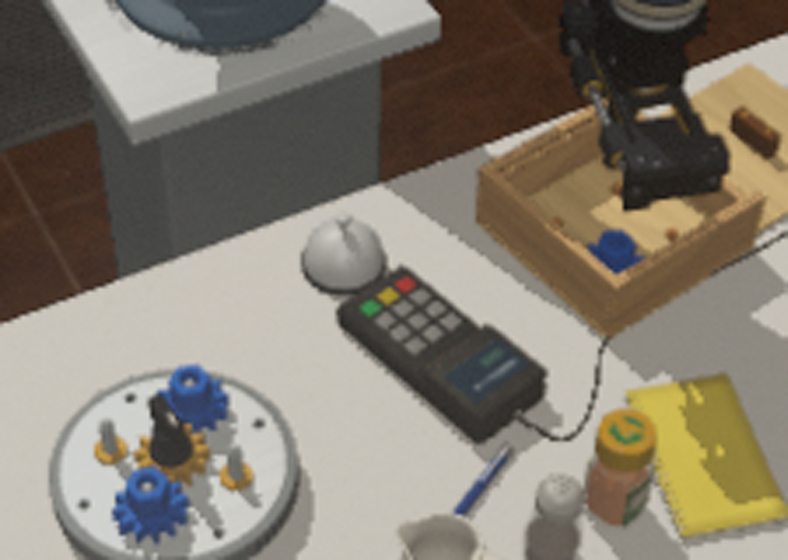

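Two gears are seated, at (190,395) and (150,500), and the last is in the box at (615,250). Grasp it.

Emit:
move_arm(
  targets=[
    [-0.04,0.06,1.29,0],
    [-0.04,0.06,1.29,0],
    [-0.04,0.06,1.29,0],
    [-0.04,0.06,1.29,0],
    [-0.04,0.06,1.29,0],
    [-0.04,0.06,1.29,0],
    [0,0,0,0],
    [0,0,0,0],
  ],
)

```text
clock: 24.0
eef_pos: [0.5089, 0.118, 0.0414]
ee_rot: [-0.0, 0.801, 0.599, -0.0]
wrist_force: [0.1, 0.1, 0.3]
opening: 0.46
gripper_force: 0.0
```

Emit:
move_arm(
  targets=[
    [0,0,0,0],
    [0,0,0,0],
    [0,0,0,0],
    [0,0,0,0],
    [0,0,0,0],
  ],
  jaw=0,
  squeeze=20,
)

```text
clock: 24.5
eef_pos: [0.5091, 0.1185, 0.0422]
ee_rot: [-0.0, 0.801, 0.599, 0.0]
wrist_force: [-0.5, 0.3, 4.6]
opening: 0.32
gripper_force: 20.0
```

```bash
python3 - <<'E'
from h import *
st=sensors.get_state();p=st["eef_pos"]
plan((p[0],p[1],.15,None,.03),(.55,-.06,.17,-30),(.5695,-.2495,.145,-45.3))
E
```

```text
at [0.5091 0.1185 0.0422] yaw -16.4 q7 -0.1 tilt 0.05 open 2.78 F [-0.5  0.3  4.6] t 24.5
14
[[0.0, 0.0, -2.69, np.float64(-0.0)], [0.0, 0.0, -2.69, np.float64(-0.0)], [0.0, 0.0, -2.69, np.float64(-0.0)], [0.0, 0.0, -2.69, np.float64(-0.0)], [-3.2, 1.79, -0.4, np.float64(0.048)], [-3.11, 1.94, -0.4, np.float64(0.048)], [-3.01, 2.09, -0.4, np.float64(0.048)], [-2.91, 2.23, -0.4, np.float64(0.048)], [-2.8, 2.36, -0.4, np.float64(0.048)], [-3.09, 2.23, 0.5, np.float64(0.053)]]
[[-2.96, 2.39, 0.5, np.float64(0.053)], [-2.83, 2.55, 0.5, np.float64(0.053)], [-2.69, 2.7, 0.5, np.float64(0.053)], [-2.54, 2.84, 0.5, np.float64(0.053)]]
```

Emit:
move_arm(
  targets=[
    [0,0,-2.7,0],
    [0,0,-2.7,0],
    [0,0,-2.7,0],
    [0,0,-2.7,0],
    [-3.2,1.8,-0.4,0.048],
    [-3.1,1.94,-0.4,0.048],
    [-3.0,2.1,-0.4,0.048],
    [-2.9,2.23,-0.4,0.048],
    [-2.8,2.36,-0.4,0.048],
    [-3.1,2.23,0.5,0.053],
  ],
)

```text
clock: 25.5
eef_pos: [0.5548, -0.0994, 0.1655]
ee_rot: [0.001, 0.88, 0.475, 0.001]
wrist_force: [-0.5, 0.6, -0.6]
opening: 0.319
gripper_force: 20.0
```

Emit:
move_arm(
  targets=[
    [-2.96,2.4,0.5,0.053],
    [-2.83,2.55,0.5,0.053],
    [-2.7,2.7,0.5,0.053],
    [-2.54,2.84,0.5,0.053],
    [0,0,0,0],
    [0,0,0,0],
    [0,0,0,0],
  ],
)

```text
clock: 26.2
eef_pos: [0.5692, -0.2485, 0.1443]
ee_rot: [-0.001, 0.925, 0.381, 0.0]
wrist_force: [0.4, 0.6, -0.6]
opening: 0.32
gripper_force: 20.0
```

```bash
python3 - <<'E'
from h import *
plan((.5695,-.2495,.109,-45.3,.015))
s=camera("side"); print(blues(s,(200,100,450,280)),proj(s,sensors.get_state()["eef_pos"]+[0,0,-.022]))
E
```

```text
at [ 0.5692 -0.2485  0.1443] yaw -45.2 q7 0.03 tilt 0.08 open 2.78 F [ 0.4  0.6 -0.6] t 26.2
3
[[-0.02, 0.03, 1.18, np.float64(0.0)], [-0.02, 0.03, 1.18, np.float64(0.0)], [-0.02, 0.03, 1.18, np.float64(0.0)]]
[([282, 209, 9, 16, 94], [285.9, 216.0]), ([248, 234, 20, 19, 246], [257.3, 243.6])] (np.float64(280.3581440390673), np.float64(214.21181121943286))
```

Emit:
move_arm(
  targets=[
    [-0.02,0.03,1.18,0],
    [-0.02,0.03,1.18,0],
    [-0.02,0.03,1.18,0],
    [0,0,0,0],
    [0,0,0,0],
  ],
)

```text
clock: 26.75
eef_pos: [0.569, -0.2509, 0.1087]
ee_rot: [-0.0, 0.925, 0.38, -0.0]
wrist_force: [1.4, -0.3, -0.3]
opening: 0.317
gripper_force: 20.0
```

Emit:
move_arm(
  targets=[
    [0,0,0.4,0],
    [0,0,0.4,0],
    [0,0,0.4,0],
    [0,0,0,0],
    [0,0,0,0],
  ],
)

```text
clock: 27.25
eef_pos: [0.569, -0.2506, 0.097]
ee_rot: [-0.0, 0.925, 0.38, -0.0]
wrist_force: [-0.7, 0.2, -0.9]
opening: 0.317
gripper_force: 20.0
```

```bash
python3 - <<'E'
from h import *
plan((.5696,-.2495,.082,-45.3,.002))
E
```

```text
at [ 0.569  -0.2506  0.097 ] yaw -45.3 q7 0.07 tilt 0.06 open 2.76 F [-0.7  0.2 -0.9] t 27.25
8
[[0.02, -0.0, 0.19, np.float64(-0.0)], [0.02, -0.0, 0.19, np.float64(-0.0)], [0.02, -0.0, 0.19, np.float64(-0.0)], [0.02, -0.0, 0.19, np.float64(-0.0)], [0.02, -0.0, 0.19, np.float64(-0.0)], [0.02, -0.0, 0.19, np.float64(-0.0)], [0.02, -0.0, 0.19, np.float64(-0.0)], [0.02, -0.0, 0.19, np.float64(-0.0)]]
```

Emit:
move_arm(
  targets=[
    [0.1,0,0.3,0],
    [0,0,0.3,0],
    [0,0,0.3,0],
    [0,0,0.2,0],
    [0,0,0,0],
  ],
)

```text
clock: 27.75
eef_pos: [0.5696, -0.2499, 0.0857]
ee_rot: [-0.0, 0.925, 0.38, -0.0]
wrist_force: [-1.1, 1.2, -2.2]
opening: 0.324
gripper_force: 20.0
```

Emit:
move_arm(
  targets=[
    [0,0,0.2,0],
    [0,0,0.2,0],
    [0,0,0.2,0],
    [0,0,0,0],
  ],
)

```text
clock: 28.15
eef_pos: [0.5696, -0.2499, 0.0798]
ee_rot: [-0.0, 0.925, 0.38, -0.0]
wrist_force: [-2.5, 3.1, -1.4]
opening: 0.319
gripper_force: 20.0
```

Emit:
move_arm(
  targets=[
    [0,-0.05,0.3,0.02],
    [0,0,0.3,-0.04],
    [0,0,0.2,0.02],
    [0,0,0.1,0],
    [0,0,0.1,0],
    [0,0,0.1,0],
    [0,0,0,0],
  ],
)

```text
clock: 28.85
eef_pos: [0.5696, -0.2499, 0.0703]
ee_rot: [-0.0, 0.925, 0.38, 0.0]
wrist_force: [-4.8, 3.4, 9.0]
opening: 0.319
gripper_force: 20.0
```

Home (0.0703 m with 9 N of seat contact). I'll release, lift, and look.

Emit:
move_arm(
  targets=[
    [0,0,0,0],
    [0,0,0,0],
    [0,0,0,0],
    [0,0,-1,0],
    [0,0,-2,0],
    [0,0,-3,0],
    [0,0,-4,0],
    [0,0,0,0],
  ],
  jaw=3.8,
)

```text
clock: 29.65
eef_pos: [0.5725, -0.2527, 0.1754]
ee_rot: [0.004, 0.925, 0.38, 0.004]
wrist_force: [0.1, -0.5, 1.0]
opening: 0.433
gripper_force: 0.0
```

Emit:
move_arm(
  targets=[
    [4,0,0,0],
    [4,0,0,0],
    [4,0,0,0],
    [4,0,0,0],
    [0,0,0,0],
    [0,0,0,0],
  ],
)

```text
clock: 30.25
eef_pos: [0.6839, -0.1364, 0.1689]
ee_rot: [0.0, 0.924, 0.381, -0.0]
wrist_force: [-0.8, -1.1, 0.4]
opening: 0.437
gripper_force: 0.0
```

```bash
python3 - <<'E'
from h import *
plan((.537,-.286,.13,0))
t=camera("top");s=camera("side"); print(blues(s,(200,100,450,280)),blues(t,(330,150,430,260)))
print(proj(t,[.5373,-.2858,.094]),proj(s,[.5373,-.2858,.094]))
cv2.imwrite("pics/a9.png",np.hstack([cv2.resize(c["pixels"][b:b+75,a:a+75,::-1],(400,400),interpolation=cv2.INTER_CUBIC) for c,a,b in((t,345,172),(s,230,190))]))
E
```

```text
at [ 0.6839 -0.1364  0.1689] yaw -45.2 q7 -0.21 tilt 0.05 open 3.8 F [-0.8 -1.1  0.4] t 30.25
6
[[-3.49, 0.04, 0.65, np.float64(-0.131)], [-3.47, -0.42, 0.65, np.float64(-0.131)], [-3.39, -0.87, 0.65, np.float64(-0.131)], [-3.24, -1.3, 0.65, np.float64(-0.131)], [-3.04, -1.72, 0.65, np.float64(-0.131)], [-2.79, -2.1, 0.65, np.float64(-0.131)]]
[([261, 205, 18, 17, 180], [270.5, 213.3]), ([272, 223, 20, 19, 230], [281.4, 232.9]), ([248, 234, 20, 19, 232], [257.4, 243.4])] [([358, 189, 20, 19, 211], [367.5, 197.9]), ([384, 188, 19, 19, 215], [392.9, 196.8]), ([360, 215, 19, 19, 214], [368.9, 224.1])]
(np.float64(384.8969125642889), np.float64(207.98251194006212)) (np.float64(261.79468781119033), np.float64(217.87837480293675))
```

View pics/a9.png

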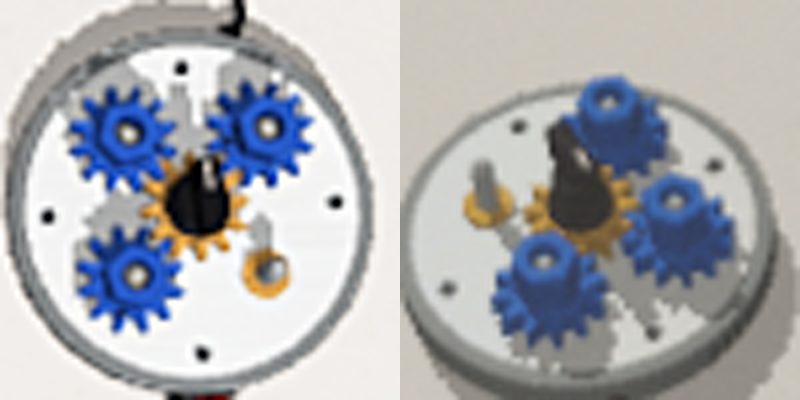

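All three gears are meshed and home: the bores are centred on their shafts and the tops look level. Now for the knob's orientation, I'll look at both views projected onto its top plane.

```bash
python3 - <<'E'
from h import *
t=camera("top");s=camera("side");ims=[]
print(phase(t,(.5375,-.2833)),phase(s,(.5370,-.2855)))
for c in(t,s):
    im,xs,ys=rectify(c,.507,.567,-.3158,-.2558,.094)
    v=im.max(2);m=(v<75).astype(np.uint8);P=np.argwhere(m)[:,::-1].astype(np.float32);r=cv2.minAreaRect(P);print(r,P.mean(0),len(P))
    g=cv2.resize(cv2.convertScaleAbs(im[:,:,::-1],alpha=2.2),(400,400),interpolation=cv2.INTER_CUBIC)
    for a in range(0,400,67): cv2.line(g,(a,0),(a,6),(0,0,255),1);cv2.line(g,(0,a),(6,a),(0,0,255),1)
    ims.append(g)
cv2.imwrite("pics/b1.png",np.hstack(ims))
E
```

```text
(np.float64(6.147409125156773), np.float64(3.981818878302299), np.float64(0.2852971116769299), np.float64(0.8120406096056392)) (np.float64(7.304571278966428), np.float64(1.67394946016342), np.float64(0.7845655928331391), np.float64(0.899889635030125))
((49.000003814697266, 45.999996185302734), (61.11897659301758, 106.23059844970703), 14.03624439239502) [44.085808 65.54452 ] 3100
((71.37051391601562, 52.13495635986328), (60.3267822265625, 110.95375061035156), 5.81562614440918) [70.99664 35.79161] 2980
```

View pics/b1.png

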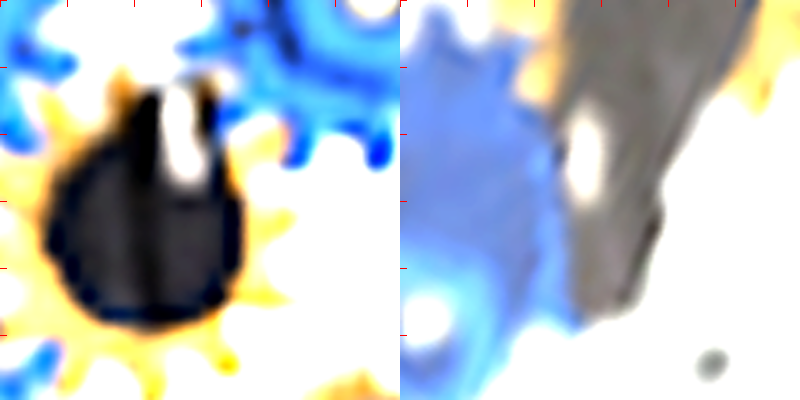

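Bar lies along about +7° from world x (white mark on its +x half). I'll grip it at yaw ≈ 96.7°.

```bash
python3 - <<'E'
from h import *
plan((.5378,-.2859,.15,96.7))
E
```

```text
at [ 0.6824 -0.1392  0.1697] yaw -45.5 q7 -0.21 tilt 0.03 open 3.82 F [-0.8  0.1 -0.4] t 30.45
18
[[-1.14, 0.02, 0.11, np.float64(-0.138)], [-1.14, -0.14, 0.11, np.float64(-0.138)], [-1.11, -0.29, 0.11, np.float64(-0.138)], [-1.05, -0.44, 0.11, np.float64(-0.138)], [-0.98, -0.58, 0.11, np.float64(-0.138)], [-0.89, -0.71, 0.11, np.float64(-0.138)], [-0.79, -0.83, 0.11, np.float64(-0.138)], [-0.67, -0.93, 0.11, np.float64(-0.138)], [-0.53, -1.01, 0.11, np.float64(-0.138)], [-0.39, -1.08, 0.11, np.float64(-0.138)]]
[[-0.24, -1.12, 0.11, np.float64(-0.138)], [-0.08, -1.14, 0.11, np.float64(-0.138)], [0.08, -1.14, 0.11, np.float64(-0.138)], [0.23, -1.12, 0.11, np.float64(-0.138)], [0.39, -1.08, 0.11, np.float64(-0.138)], [0.53, -1.01, 0.11, np.float64(-0.138)], [0.66, -0.93, 0.11, np.float64(-0.138)], [0.79, -0.83, 0.11, np.float64(-0.138)]]
```

Emit:
move_arm(
  targets=[
    [-1.14,0,0.1,-0.138],
    [-1.14,-0.14,0.1,-0.138],
    [-1.1,-0.3,0.1,-0.138],
    [-1.05,-0.44,0.1,-0.138],
    [-1.0,-0.58,0.1,-0.138],
    [-0.9,-0.7,0.1,-0.138],
    [-0.8,-0.83,0.1,-0.138],
    [-0.67,-0.93,0.1,-0.138],
    [-0.53,-1.0,0.1,-0.138],
    [-0.4,-1.08,0.1,-0.138],
  ],
  jaw=3,
)

```text
clock: 31.45
eef_pos: [0.6022, -0.221, 0.1596]
ee_rot: [0.0, 0.47, 0.883, -0.0]
wrist_force: [0.3, 0.3, -0.3]
opening: 0.345
gripper_force: 0.0
```

Emit:
move_arm(
  targets=[
    [-0.24,-1.12,0.1,-0.138],
    [-0.08,-1.14,0.1,-0.138],
    [0.08,-1.14,0.1,-0.138],
    [0.23,-1.12,0.1,-0.138],
    [0.4,-1.08,0.1,-0.138],
    [0.53,-1.0,0.1,-0.138],
    [0.66,-0.93,0.1,-0.138],
    [0.8,-0.83,0.1,-0.138],
    [0,0,0,0],
    [0,0,0,0],
  ],
)

```text
clock: 32.45
eef_pos: [0.5389, -0.2854, 0.1516]
ee_rot: [0.0, -0.059, 0.998, 0.0]
wrist_force: [0.5, 0.6, 1.0]
opening: 0.345
gripper_force: 0.0
```

```bash
python3 - <<'E'
from h import *
plan((.5378,-.2859,.091,96.7,.02))
print(sensors.get_state()["qpos"])
E
```

```text
at [ 0.5389 -0.2854  0.1516] yaw 96.7 q7 2.22 tilt 0.03 open 3.0 F [0.5 0.6 1. ] t 32.45
4
[[0.03, -0.01, 1.51, np.float64(0.0)], [0.03, -0.01, 1.51, np.float64(0.0)], [0.03, -0.01, 1.51, np.float64(0.0)], [0.03, -0.01, 1.51, np.float64(0.0)]]
[ 0.23854346  0.45092316  0.24041195  1.79417159 -0.13207397  0.91173623
  2.2249172 ]
```

Emit:
move_arm(
  targets=[
    [0.03,0,1.5,0],
    [0.03,0,1.5,0],
    [0.03,0,1.5,0],
    [0.03,0,1.5,0],
    [0,0,0,0],
    [0,0,0,0],
  ],
)

```text
clock: 33.05
eef_pos: [0.538, -0.2847, 0.0905]
ee_rot: [-0.001, -0.061, 0.998, 0.0]
wrist_force: [0.5, 0.1, 1.0]
opening: 0.343
gripper_force: 0.0
```

Emit:
move_arm(
  targets=[
    [0,0,0,0],
    [0,0,0,0],
    [0,0,0,0],
    [0,0,0,0],
    [0,0,0,0],
  ],
  jaw=0,
  squeeze=35,
)

```text
clock: 33.55
eef_pos: [0.5385, -0.2845, 0.0919]
ee_rot: [0.0, -0.061, 0.998, 0.0]
wrist_force: [-0.3, 1.0, 4.4]
opening: 0.134
gripper_force: 35.0
```

```bash
python3 - <<'E'
from h import *
plan((.5378,-.2859,.091,96.7,.02))
E
```

```text
at [ 0.5385 -0.2845  0.0919] yaw 97.0 q7 2.25 tilt 0.05 open 1.16 F [-0.3  1.   4.4] t 33.55
1
[[0.09, -0.13, 0.09, np.float64(0.005)]]
```

Emit:
move_arm(
  targets=[
    [0,0,0,0.06],
    [0,0,0,0.12],
    [0,0,0,0.12],
    [0,0,0,0.12],
    [0,0,0,0.12],
    [0,0,0,0.12],
    [0,0,0,0.12],
    [0,0,0,0.12],
    [0,0,0,0.1],
    [0,0,0,0],
  ],
)

```text
clock: 34.55
eef_pos: [0.5379, -0.2862, 0.0919]
ee_rot: [0.0, 0.425, 0.905, -0.001]
wrist_force: [-3.1, -2.4, 5.3]
opening: 0.135
gripper_force: 35.0
```

```bash
python3 - <<'E'
from h import *
plan((.5378,-.2859,.091,96.7,.02));print(sensors.get_state()["moment"])
s=camera("side");print(blues(s,(200,150,300,280)))
E
```

```text
at [ 0.5379 -0.2862  0.0919] yaw 39.7 q7 1.42 tilt 0.13 open 1.17 F [-3.1 -2.4  5.3] t 34.55
8
[[0.0, 0.0, 0.01, np.float64(-0.124)], [0.0, 0.0, 0.01, np.float64(-0.124)], [0.0, 0.0, 0.01, np.float64(-0.124)], [0.0, 0.0, 0.01, np.float64(-0.124)], [0.0, 0.0, 0.01, np.float64(-0.124)], [0.0, 0.0, 0.01, np.float64(-0.124)], [0.0, 0.0, 0.01, np.float64(-0.124)], [0.0, 0.0, 0.01, np.float64(-0.124)]]
[-0.39120881  0.58143046  0.00446875]
[([272, 223, 21, 20, 247], [281.8, 233.1]), ([247, 235, 21, 20, 259], [256.8, 244.5])]
```

Emit:
move_arm(
  targets=[
    [0,0,0,0.12],
    [0,0,0,0.12],
    [0,0,0,0.12],
    [0,0,0,0.12],
    [0,0,0,0.12],
    [0,0,0,0.12],
    [0,0,0,0.12],
    [0,0,0,0.12],
    [0,0,0,0.12],
    [0,0,0,0.12],
  ],
)

```text
clock: 35.6
eef_pos: [0.5357, -0.2865, 0.0919]
ee_rot: [-0.001, 0.863, 0.506, -0.002]
wrist_force: [-7.1, -1.7, 9.3]
opening: 0.134
gripper_force: 35.1
```

Emit:
move_arm(
  targets=[
    [0,0,0,0.12],
    [0,0,0,0.12],
    [0,0,0,0.12],
    [0,0,0,0.12],
    [0,0,0,0.12],
    [0,0,0,0.12],
    [0,0,0,0.12],
    [0,0,0,0.12],
    [0,0,0,0.12],
    [0,0,0,0.12],
  ],
)

```text
clock: 36.6
eef_pos: [0.5348, -0.2846, 0.0919]
ee_rot: [-0.002, 0.998, -0.07, -0.003]
wrist_force: [-11.3, 4.9, 13.5]
opening: 0.131
gripper_force: 35.1
```

```bash
python3 - <<'E'
from h import *
plan((.5378,-.2859,.091,96.7,.02));print(sensors.get_state()["moment"])
s=camera("side");print(blues(s,(200,150,300,280)))
E
```

```text
at [ 0.5348 -0.2846  0.0919] yaw -98.0 q7 -0.55 tilt 0.39 open 1.14 F [-11.3   4.9  13.5] t 36.6
21
[[0.02, 0.0, 0.0, np.float64(0.137)], [0.02, 0.0, 0.0, np.float64(0.137)], [0.02, -0.0, 0.0, np.float64(0.137)], [0.02, -0.0, 0.0, np.float64(0.137)], [0.02, -0.0, 0.0, np.float64(0.137)], [0.01, -0.01, 0.0, np.float64(0.137)], [0.01, -0.01, 0.0, np.float64(0.137)], [0.01, -0.01, 0.0, np.float64(0.137)], [0.01, -0.01, 0.0, np.float64(0.137)], [0.01, -0.01, 0.0, np.float64(0.137)]]
[[0.01, -0.01, 0.0, np.float64(0.137)], [0.01, -0.01, 0.0, np.float64(0.137)], [0.0, -0.02, 0.0, np.float64(0.137)], [0.0, -0.02, 0.0, np.float64(0.137)], [-0.0, -0.02, 0.0, np.float64(0.137)], [-0.0, -0.02, 0.0, np.float64(0.137)], [-0.01, -0.01, 0.0, np.float64(0.137)], [-0.01, -0.01, 0.0, np.float64(0.137)], [-0.01, -0.01, 0.0, np.float64(0.137)], [-0.01, -0.01, 0.0, np.float64(0.137)]]
[[-0.01, -0.01, 0.0, np.float64(0.137)]]
[0.77741208 2.35133716 0.27926554]
[([269, 210, 11, 13, 91], [273.8, 215.6]), ([273, 223, 20, 19, 259], [282.0, 232.6]), ([248, 235, 20, 19, 261], [257.3, 244.4])]
```

Turned 3.4 rad so far. I'll release, lift, rotate back a half turn and regrip.

Emit:
move_arm(
  targets=[
    [0,0,0,0],
    [0,0,0,0],
    [0,0,0,0],
    [0,0,-2,0],
    [0,0,-2,0],
    [0,0,-1,0],
    [0,0,0,-0.14],
    [0,0,0,-0.14],
    [0,0,0,-0.14],
    [0,0,0,-0.14],
  ],
  jaw=3,
)

```text
clock: 37.65
eef_pos: [0.5386, -0.2851, 0.1426]
ee_rot: [0.0, 0.977, 0.213, 0.001]
wrist_force: [0.0, 0.1, -0.0]
opening: 0.348
gripper_force: 0.0
```

Emit:
move_arm(
  targets=[
    [0,0,0,-0.14],
    [0,0,0,-0.14],
    [0,0,0,-0.14],
    [0,0,0,-0.14],
    [0,0,0,-0.14],
    [0,0,0,-0.14],
    [0,0,0,-0.14],
    [0,0,0,-0.14],
    [0,0,0,-0.14],
    [0,0,0,-0.14],
  ],
)

```text
clock: 38.65
eef_pos: [0.5384, -0.2854, 0.1426]
ee_rot: [0.001, 0.61, 0.792, 0.0]
wrist_force: [-0.1, 0.5, 0.7]
opening: 0.345
gripper_force: 0.0
```

Emit:
move_arm(
  targets=[
    [0,0,0,-0.14],
    [0,0,0,-0.14],
    [0,0,0,-0.14],
    [0,0,0,-0.14],
    [0,0,0,-0.14],
    [0,0,0,-0.14],
    [0,0,0,-0.14],
    [0,0,0,-0.14],
    [0,0,0,0],
    [0,0,0,0],
  ],
)

```text
clock: 39.65
eef_pos: [0.5382, -0.2854, 0.1421]
ee_rot: [0.0, 0.101, 0.995, -0.0]
wrist_force: [-0.5, 0.6, 0.2]
opening: 0.342
gripper_force: 0.0
```

```bash
python3 - <<'E'
from h import *
plan((.5375,-.2855,.091,82,.02))
s=camera("side");print(blues(s,(200,150,300,280)), phase(s,(.537,-.2855)))
E
```

```text
at [ 0.5382 -0.2854  0.1421] yaw 78.5 q7 1.98 tilt 0.06 open 2.97 F [-0.5  0.6  0.2] t 39.65
3
[[0.02, -0.01, 1.7, np.float64(-0.021)], [0.02, -0.01, 1.7, np.float64(-0.021)], [0.02, -0.01, 1.7, np.float64(-0.021)]]
[([263, 205, 17, 18, 184], [270.7, 213.6]), ([273, 223, 20, 19, 256], [281.9, 232.5]), ([248, 234, 20, 20, 259], [257.2, 244.3])] (np.float64(23.201370244282234), np.float64(1.5022657808329376), np.float64(0.33402915284183954), np.float64(0.34439109285868436))
```

Emit:
move_arm(
  targets=[
    [0,0,1.7,-0.02],
    [0,0,1.7,-0.02],
    [0,0,1.7,-0.02],
    [0,0,0,0],
    [0,0,0,0],
  ],
)

```text
clock: 40.2
eef_pos: [0.5383, -0.285, 0.0905]
ee_rot: [-0.0, 0.07, 0.998, -0.0]
wrist_force: [0.3, -0.2, 0.2]
opening: 0.343
gripper_force: 0.0
```

Emit:
move_arm(
  targets=[
    [0,0,0,0],
    [0,0,0,0],
    [0,0,0,0],
    [0,0,0,0],
    [0,0,0,0.05],
    [0,0,0,0.12],
    [0,0,0,0.12],
    [0,0,0,0.12],
    [0,0,0,0.12],
    [0,0,0,0.12],
  ],
  jaw=0,
  squeeze=35,
)

```text
clock: 41.2
eef_pos: [0.538, -0.2861, 0.091]
ee_rot: [0.001, 0.386, 0.923, -0.001]
wrist_force: [-2.0, -2.0, 1.3]
opening: 0.133
gripper_force: 35.1
```

Emit:
move_arm(
  targets=[
    [0,0,0,0.12],
    [0,0,0,0.12],
    [0,0,0,0.12],
    [0,0,0,0.12],
    [0,0,0,0.12],
    [0,0,0,0.12],
    [0,0,0,0.12],
    [0,0,0,0.12],
    [0,0,0,0.12],
    [0,0,0,0.12],
  ],
)

```text
clock: 42.2
eef_pos: [0.5359, -0.2866, 0.091]
ee_rot: [-0.0, 0.84, 0.543, -0.002]
wrist_force: [-6.9, -2.2, 4.7]
opening: 0.135
gripper_force: 35.1
```

```bash
python3 - <<'E'
from h import *
plan((.5375,-.2855,.091,-92,.02))
s=camera("side");print(blues(s,(200,150,300,280)))
E
```

```text
at [ 0.5359 -0.2866  0.091 ] yaw -24.2 q7 0.54 tilt 0.19 open 1.18 F [-6.9 -2.2  4.7] t 42.2
9
[[0.02, 0.01, -0.0, np.float64(0.131)], [0.02, 0.01, -0.0, np.float64(0.131)], [0.02, 0.01, -0.0, np.float64(0.131)], [0.02, 0.0, -0.0, np.float64(0.131)], [0.02, 0.0, -0.0, np.float64(0.131)], [0.02, -0.0, -0.0, np.float64(0.131)], [0.02, -0.0, -0.0, np.float64(0.131)], [0.02, -0.01, -0.0, np.float64(0.131)], [0.02, -0.01, -0.0, np.float64(0.131)]]
[([272, 223, 21, 20, 241], [282.3, 233.1]), ([247, 234, 21, 19, 250], [256.6, 244.3])]
```

Emit:
move_arm(
  targets=[
    [0,0,0,0.12],
    [0,0,0,0.12],
    [0,0,0,0.12],
    [0,0,0,0.12],
    [0,0,0,0.12],
    [0,0,0,0.12],
    [0,0,0,0.12],
    [0,0,0,0.12],
    [0,0,0,0.1],
    [0,0,0,0.1],
  ],
)

```text
clock: 43.25
eef_pos: [0.5346, -0.2848, 0.0909]
ee_rot: [-0.001, 1.0, -0.005, -0.003]
wrist_force: [-9.0, 2.7, 9.4]
opening: 0.137
gripper_force: 35.1
```

Emit:
move_arm(
  targets=[
    [0,0,0,0],
    [0,0,0,0],
    [0,0,0,0],
    [0,0,0,0],
    [0,0,-1,0],
    [0,0,-2,0],
    [0,0,-3,0],
    [0,0,-4,0],
    [0,0,-4,0],
    [0,0,0,0],
  ],
  jaw=3,
)

```text
clock: 44.25
eef_pos: [0.54, -0.2881, 0.2378]
ee_rot: [0.003, 1.0, -0.003, 0.005]
wrist_force: [0.6, 0.2, -0.1]
opening: 0.342
gripper_force: 0.0
```

```bash
python3 - <<'E'
from h import *
plan((.5375,-.1,.25,None))
E
```

```text
at [ 0.54   -0.2881  0.2378] yaw -90.4 q7 -0.55 tilt 0.68 open 2.97 F [ 0.6  0.2 -0.1] t 44.25
5
[[-0.08, -3.76, -0.24, np.float64(-0.0)], [-0.08, -3.76, -0.24, np.float64(-0.0)], [-0.08, -3.76, -0.24, np.float64(-0.0)], [-0.08, -3.76, -0.24, np.float64(-0.0)], [-0.08, -3.76, -0.24, np.float64(-0.0)]]
```

Emit:
move_arm(
  targets=[
    [0,-3.8,-0.2,0],
    [0,-3.8,-0.2,0],
    [0,-3.8,-0.2,0],
    [0,-3.8,-0.2,0],
    [0,-3.8,0,0],
    [0,0,0,0],
    [0,0,0,0],
    [0,0,0,0],
  ],
)

```text
clock: 45.05
eef_pos: [0.5392, -0.0962, 0.239]
ee_rot: [0.0, 1.0, -0.004, 0.0]
wrist_force: [0.6, -0.1, -0.2]
opening: 0.344
gripper_force: 0.0
```

```bash
python3 - <<'E'
from h import *
t=camera("top");s=camera("side");print(blues(s,(200,150,300,280)),blues(t,(330,150,430,260)),phase(t,(.5375,-.2833)),phase(s,(.537,-.2855)))
cv2.imwrite("pics/c1.png",np.hstack([cv2.resize(c["pixels"][b:b+150,a:a+100,::-1],(400,600),interpolation=cv2.INTER_CUBIC) for c,a,b in((t,335,140),(s,225,150))]))
E
```

```text
[([261, 205, 19, 17, 178], [270.5, 213.0]), ([273, 223, 19, 18, 227], [281.8, 232.4]), ([247, 234, 21, 21, 236], [257.0, 244.2])] [([384, 187, 20, 20, 220], [393.3, 196.5]), ([357, 189, 21, 19, 213], [366.8, 198.0]), ([359, 215, 20, 19, 202], [368.7, 224.4])] (np.float64(29.795609198398438), np.float64(3.786084181259393), np.float64(0.030764820879656398), np.float64(1.0101044348913009)) (np.float64(29.74799489026397), np.float64(1.3014048086862935), np.float64(0.36983092981851995), np.float64(0.7999927564919649))
```

View pics/c1.png

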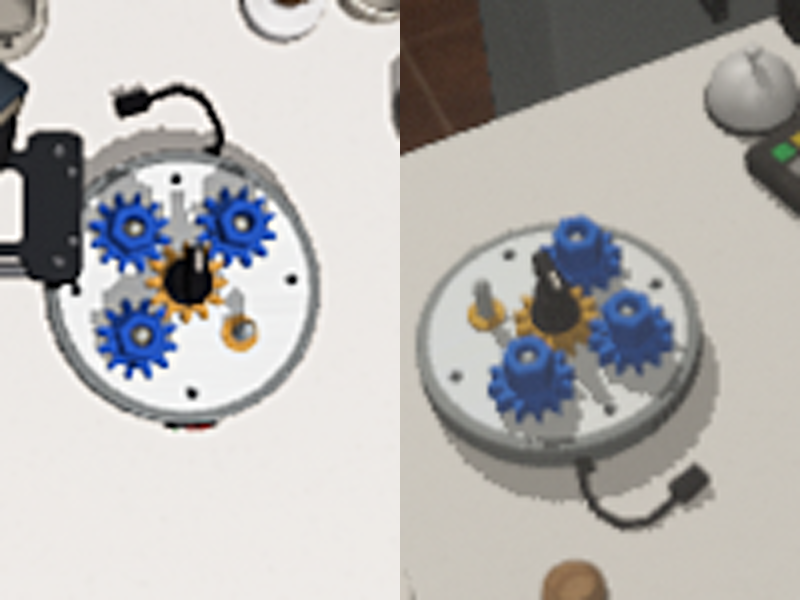

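All gears are home and the knob's mark is back on +x, with phase −0.2° (about 367° turned). I'll check the lid bar's height from both views, then hand in.

```bash
python3 - <<'E'
from h import *
t=camera("top");s=camera("side")
r=[]
for c in(t,s):
    u,v=map(int,proj(c,[.433,.314,.025]));p=c["pixels"][v-18:v+18,u-18:u+18].astype(int)
    m=((p.sum(2)<190)&(p[...,0]>p[...,2]+8)).astype(np.uint8);n,l,st,ce=cv2.connectedComponentsWithStats(m);i=1+np.argmax(st[1:,4]);r.append(ce[i]+[u-18,v-18]);print(st[i],r[-1])
print(tri(t,r[0],s,r[1]))
E
```

```text
[ 16   9   8  19 100] [155.55 248.54]
[12 15 13 12 68] [429.83823529 138.69117647]
(array([0.4351526 , 0.31241837, 0.01851834]), np.float64(0.0025912872518210795))
```

The bar's centre is about 18 mm up, so the lid is flat on the counter where I left it.

```bash
python3 -c "
from cell import manip
print(manip.job_done())"
```

```text
the job is handed in; nothing more can be done
None
```

The job is handed in, with no verdict shown: the lid is flat on the counter, all three gears from the box are seated and meshed, and the pinion was turned clockwise about 6.4 rad; the other counter items were not approached or touched.

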